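# Re-bush the gear housing and hang the gauges back up

## Task

First stand the clamp lever straight up to lock the gear housing. With the lever upright, press every bronze bushing on the bench into a bore of its own, sleeve down, until its flange lies flush on the housing. Then lean the lever back outward, away from the bores, to the 40 degree mark to unlock. At any time, hang each dial gauge by its bail on one of the board's hooks, one to a hook, with its dial facing outward from the board, and do not shift the bin, wrench, oil bottle or hammer.

Things in the scene. Friction and masses are not known exactly. Their poses are not given: they have to be found in the camera images.
- bush1_mid (a point): first flanged bronze bushing (up to three alike, some may be absent), standing sleeve down, flange up: sleeve 42 mm diameter, 18 mm long, chamfered foot; flange 56 mm diameter, 12 mm thick; 30 mm tall in all; 0.25 kg; a dark round mark in its top. The point is on its axis, 15 mm above the foot (3 mm below the flange's underside); z up along the axis.
- bore1 (a point): bore 1 of the gear housing: centre of its mouth, level with the housing's flat top, 50 mm above the table; z up, y along the row of bores. The housing is a fixed blue block 90 x 210 mm with three equal bores in a row, 66 mm apart, each 44 mm diameter with a small chamfer.
- bush2_mid (a point): second flanged bronze bushing (up to three alike, some may be absent), standing sleeve down, flange up: sleeve 42 mm diameter, 18 mm long, chamfered foot; flange 56 mm diameter, 12 mm thick; 30 mm tall in all; 0.25 kg; a dark round mark in its top. The point is on its axis, 15 mm above the foot (3 mm below the flange's underside); z up along the axis.
- bore2 (a point): bore 2 of the gear housing: centre of its mouth, level with the housing's flat top, 50 mm above the table; z up, y along the row of bores. In each bore a stiff black plug sits 10 mm below the mouth; pushed with about 8 N it gives way and stays down, so a bushing needs pressing for the last 8 mm, until its flange lies on the top.
- bush3_mid (a point): third flanged bronze bushing (up to three alike, some may be absent), standing sleeve down, flange up: sleeve 42 mm diameter, 18 mm long, chamfered foot; flange 56 mm diameter, 12 mm thick; 30 mm tall in all; 0.25 kg; a dark round mark in its top. The point is on its axis, 15 mm above the foot (3 mm below the flange's underside); z up along the axis.
- bore3 (a point): bore 3 of the gear housing: centre of its mouth, level with the housing's flat top, 50 mm above the table; z up, y along the row of bores. With a bushing home, the bushing's point is 3 mm below this one. Bore 1 is nearest the lever.
- lever_knob (a point): centre of the black ball knob, 26 mm diameter, at the end of the clamp lever, 100 mm from the hinge; the stem is 10 mm thick.
- lever_hinge (a point): hinge centre of the clamp lever, at the end of the housing, 99 mm beyond bore1 along the row and 45 mm above the table. x is the hinge axis (level), y along the row of bores (towards them), z up. Beside it a round graduated plate with ticks every 10 degrees, long ones at 0 (upright) and 40.
- lever (a joint): angle of the clamp lever, rad: 0 is straight up, positive leans outward, away from the bores (to -y of point lever_hinge); 0.698 is 40 degrees. It stays where it is left; friction about 2 N at the knob. Stops at -0.5 and 1.15.
- gauge1_mid (a point): first dial gauge in a black rubber boot (up to two alike, one may be absent), standing on its flat bottom: 54 mm wide (y), 34 mm thick (x), 62 mm tall (z), 0.25 kg. Its +x face has a round white dial in a steel bezel, 4 mm proud; the -x face is plain black. A steel hanging bail stands on top. The point is the centre of the boot, 31 mm above the bottom.
- gauge1_bail (a point): the first gauge's hanging bail, a flat upright rectangular loop across the gauge's width (y-z plane), opening 34 mm wide and 22 mm high above the boot's top; bars 4 mm, 6 mm thick in x. The point is the centre of the underside of its top bar, 53 mm above the gauge's centre; axes as the gauge's.
- gauge2_mid (a point): second dial gauge in a black rubber boot (up to two alike, one may be absent), standing on its flat bottom: 54 mm wide (y), 34 mm thick (x), 62 mm tall (z), 0.25 kg. Its +x face has a round white dial in a steel bezel, 4 mm proud; the -x face is plain black. A steel hanging bail stands on top. The point is the centre of the boot, 31 mm above the bottom.
- gauge2_bail (a point): the second gauge's hanging bail, a flat upright rectangular loop across the gauge's width (y-z plane), opening 34 mm wide and 22 mm high above the boot's top; bars 4 mm, 6 mm thick in x. The point is the centre of the underside of its top bar, 53 mm above the gauge's centre; axes as the gauge's.
- hook_a (a point): first of two hooks on the black board, 136 mm apart: a pair of level parallel prongs, 6 mm diameter, 16 mm between centres, 72 mm straight out from the board's face, then turned up 7 mm at the tip (78 mm overall). The point is midway between the prongs, level with their top, 44 mm out from the board's face. +x points outward along the prongs, y along the board, z up. A gauge's bail bar rests on the prongs.
- hook_b (a point): second of two hooks on the black board, 136 mm apart: a pair of level parallel prongs, 6 mm diameter, 16 mm between centres, 72 mm straight out from the board's face, then turned up 7 mm at the tip (78 mm overall). The point is midway between the prongs, level with their top, 44 mm out from the board's face. +x points outward along the prongs, y along the board, z up. A gauge's bail bar rests on the prongs.
- board: the small upright black perforated board that carries the hooks, 270 mm wide, 220 mm high, 12 mm thick, on a foot: origin at the centre of its underside, in the middle of the board's thickness; +x outward along the hooks, y along the board, z up. Fixed.
- bin: bystander: small open red plastic bin, 90 x 160 x 60 mm, origin under its centre.
- wrench: bystander: steel wrench lying on the bench.
- oil: bystander: grey oil bottle, 60 mm diameter, 150 mm tall, standing; origin under its centre.
- hammer: bystander: hammer lying on the bench.
There are look-alikes about, which are no part of the job. Leave any pink or purple look-alike of the part that bears bush1_mid alone.

How it is judged:
By the outcome, as a careful person would: the job done as asked, in the order asked, and still so for the second after the job is handed in, with the robot touching nothing.
Of bush1, bush2, bush3 only 2 to 3 are there at a start; the rules pass over those that are not, and their reading is None.
Of gauge1, gauge2 only 1 to 2 are there at a start; the rules pass over those that are not, and their reading is None.
At some moment in a run one of bush1, bush2, bush3 may be knocked a few centimetres aside while the robot is not near it.
It also fails if it takes over 210 s, if anything falls off the work surface, if the arm or the gripper's body presses on something with over 40 N, if the wrist force passes 120 N, or if a joint passes its speed limit or range.

## Robot

A 6-joint arm with a two-finger parallel gripper is mounted at the origin on the work surface. World frame = base frame: x ahead of the robot, y to its left, z up, the work surface at z = 0. Lengths are in mm, angles in rad, forces in N, time in s.
With the tool pointing down it reaches from about 350 to 875 mm from the base axis. Payload 4.2 kg.
Tool frame: the origin (TCP) lies midway between the tips of the shut fingers; the grasp point (between the pads) lies 19 mm behind it; z points along the fingers, y is the line along which they close (so a half turn about z gives the same grasp; the last joint's range is limited). The gripper opens to 85 mm and grips with 20 to 120 N. Pads are 22 mm wide; open, the fingers measure 114 mm over their backs; the gripper's body (76 mm by 85 mm) begins 54 mm behind the grasp point. The pads swing forward as they close: fully open they stand 13 mm farther back than shut.
Start: joints at [1.594, 0.385, 0.008, 0, -1.194, -0.259], TCP at [145.982, 607.691, 231.312] pointing down, gripper open.
Joint ranges: [-3.14, 3.14], [-1.21, 2.06], [-1.07, 1.41], [-3.16, 2.05], [-2.99, -0.16], [-3.1, 3.1]. Speed limits (rad/s): [2.79, 2.79, 3.14, 3.14, 3.14, 3.14].

## Interface

Orientations are given as a unit quaternion [x, y, z, w].
In Python, from bench import sensors, get_image, camera_params, job_done gives the robot as it stands.
- The arm moves only by the tool servo_tool, never from a script. Its argument "motion" is a list of rows, each an object with "travel": the shift along the tool's x, y, z as a fraction of full scale, a list of three; "rot": the turn, a rotation vector about the tool's x, y, z as a fraction of full scale, a list of three; "hand": the opening, from 0 (shut) to 1 (fully open). In form: [{"travel": [x, y, z], "rot": [wx, wy, wz], "hand": hand}, ...]. A call has 1 to 10 rows; each row shifts and turns the commanded pose from where the row before left it, along the tool's axes as they then stand; what a row does not reach is not made up. Full scale, the value 1, is 25 cm for a shift and 360 degrees for a turn. A row lasts 1/12 s, in which the tool goes at most 41.7 mm and 7.16 degrees, less where a joint would pass 70% of its speed; a pose out of reach is approached as far as the arm can. A call with a number of a shift or a turn outside -1 to 1 is refused whole. A call with a gripper value outside its range is refused whole. The fingers move at their own pace and stop on an object; the grip force is fixed at half the most. Time passes only in rows, so rows that do not move let the fingers close. It gives the time, the measured TCP pose, the force, the opening and the grip force at its end, in the units of the state.
- sensors.read_state(): the state, without advancing time (a new reading comes with each control period).
- get_image(name): name is "scene" or "side" or "wrist"; returns (picture, depth): 384x512x3 uint8, red, green, blue; 384x512 float32, mm along the optical axis (not along the pixel's ray), 0 where there is no reading.
- camera_params(name): a dict with "camera_matrix" (3x3 intrinsics, pixels), "R" (3x3) and "t" (3): a world point X has camera coordinates R X + t; the wrist camera has in their place "mount" (4x4, takes a point from camera to tool coordinates, whose origin is the TCP and whose axes are the flange's). Camera axes: x right, y down, z forward; pixel columns grow to the right and rows downward; lengths in mm; the calibration is good to about 2 mm. The wrist camera is an equidistant fisheye: a pixel r from the principal point sees the ray r / f radians off the axis. A picture is of the moment at which its call begins: read the wrist's pose just before it. camera_params takes no time and is no camera call.
- job_done(): hands the job in; it is judged then, once.
The state is a dict: "clock": time; "joints": joint angles; "joint_vel": joint speeds; "joint_efforts": joint torques, N m; "position": TCP position; "ee_rot": TCP orientation; "contact_force": force on the tool from outside, world axes, zero at the start; "wrist_torque": the same for the moment, N m; "gripper_width": finger opening in mm; "grasp_force": force on a finger pad.
Only numpy, scipy, OpenCV 4.12 (cv2) and the standard library are available. Lean on these libraries where they do the work, as an engineer would, in place of code of your own. Each camera call takes 0.05 s, during which the arm holds its last target. There are 200 camera calls.

## Working session

There is one attempt and no reset: what is moved stays moved. The work goes in short steps, Python scripts to look and compute and a tool call to move; the robot and the scene stay as the last step left them, time stands still between calls to the robot, and variables do not carry over. Pictures are saved under pics/ and viewed, at most 14 in all, crops included, and the job is handed in when it is done.

Besides the shell and the picture viewer there is one more tool, called after "Call:" as name([rows], argument=value, ...), one row to a line, values as JSON. servo_tool: Moves the arm, as the interface text tells. Its arguments: {"type":"object","properties":{"motion":{"type":"array"}},"required":["motion"]}

```bash
mkdir -p pics; ls; python3 - <<'E'
from bench import *
import cv2,numpy as np
for n in("scene","side","wrist"):
    im,d=get_image(n);cv2.imwrite(f"pics/{n}0.png",im[...,::-1]);np.savez(f"pics/{n}0.npz",im=im,d=d)
    print(n,camera_params(n))
print(sensors.read_state())
E
```

```text
pics
scene {'camera_matrix': array([[446.17450555,   0.        , 252.51484905],
       [  0.        , 446.17450555, 197.49379582],
       [  0.        ,   0.        ,   1.        ]]), 'R': array([[ 0.40295193,  0.91505039, -0.01767828],
       [ 0.61461939, -0.28486525, -0.73559146],
       [-0.67813918,  0.28554258, -0.67719471]]), 't': array([-176.03647247, -250.2523655 , 1876.35171881])}
side {'camera_matrix': array([[467.65146338,   0.        , 249.87852173],
       [  0.        , 467.65146338, 192.88140118],
       [  0.        ,   0.        ,   1.        ]]), 'R': array([[ 0.42764801, -0.90382041, -0.0150282 ],
       [-0.70170517, -0.32144372, -0.63583315],
       [ 0.56984826,  0.28245815, -0.77168022]]), 't': array([-297.2174263 ,  461.37835242, 1268.48007676])}
wrist {'camera_matrix': array([[297.31863964,   0.        , 253.23415356],
       [  0.        , 297.31863964, 194.00419268],
       [  0.        ,   0.        ,   1.        ]]), 'mount': array([[ 2.84939764e-04, -9.49246756e-01, -3.14532217e-01,
         8.14199773e+01],
       [ 9.99999782e-01,  4.58011516e-04, -4.
[... 232 characters left out ...]
nts': array([ 1.59360161e+00,  3.85347213e-01,  6.92719673e-03, -3.32490312e-04,
       -1.19398071e+00, -2.58591295e-01]), 'joint_vel': array([ 0.00133571, -0.00292327,  0.00528384,  0.00305751,  0.00107222,
        0.00191391]), 'joint_efforts': array([-5.58588308e-04, -3.92679048e+01,  1.88582468e+01,  4.18862119e+00,
       -3.38834398e-03, -2.07863231e-06]), 'position': array([145.89789673, 607.28018731, 230.49060274]), 'ee_rot': array([ 9.93051122e-01, -1.17680934e-01, -4.05094428e-05,  8.15942450e-04]), 'contact_force': array([-0.27779853, -0.09518415, -0.5798255 ]), 'wrist_torque': array([ 0.02072234, -0.02185667, -0.09333257]), 'grasp_force': 0.0, 'gripper_width': 85.57196858814284}
```

View pics/scene0.png

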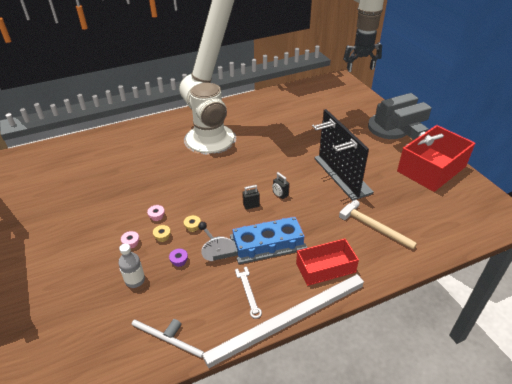

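View pics/side0.png

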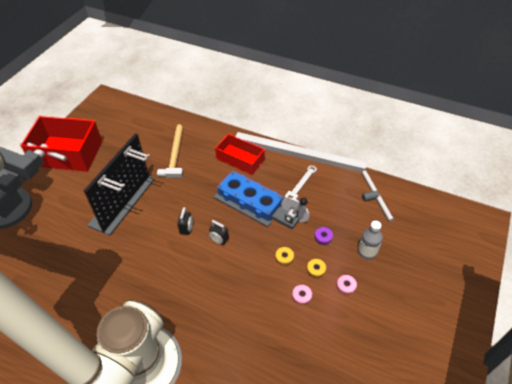

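The scene view shows bronze (yellow) bushings at (192,223) and (162,233), which fit the description. Pink rings at (157,213) and (130,240) and the purple one at (179,257) are look-alikes to leave alone. The gauges are at (251,197) and (281,187), the housing at (268,238) with the lever knob at (202,226) leaning outward, and the board at (343,155). I'll confirm these in enlarged crops.

```bash
cat > h.py <<'E'
from bench import *
import cv2,numpy as np
from scipy.spatial.transform import Rotation as Rn
def world(n,uv,z):
    c=camera_params(n);K=c["camera_matrix"];uv=np.atleast_2d(uv)
    r=(np.c_[uv,np.ones(len(uv))]@np.linalg.inv(K).T)@c["R"];o=-c["R"].T@c["t"]
    return o+r*((z-o[2])/r[:,2])[:,None]
def cloud(n,d):
    c=camera_params(n);K=c["camera_matrix"];v,u=np.mgrid[:384,:512]
    p=np.stack([u,v,np.ones_like(u)],-1)@np.linalg.inv(K).T*d[...,None]
    return (p-c["t"])@c["R"]
def proj(n,X):
    c=camera_params(n);p=(np.atleast_2d(X)@c["R"].T+c["t"])@c["camera_matrix"].T
    return p[:,:2]/p[:,2:]
def tri(a,b):  # scene px, side px -> point, gap
    L=[]
    for n,uv in(("scene",a),("side",b)):
        p=world(n,uv,0)[0];q=world(n,uv,100)[0];L.append((p,(q-p)/np.linalg.norm(q-p)))
    (p,e),(q,f)=L;s=np.linalg.lstsq(np.c_[e,-f],q-p,rcond=None)[0]
    return (p+s[0]*e+q+s[1]*f)/2,np.linalg.norm(p+s[0]*e-q-s[1]*f)
E
python3 - <<'E'
from h import *
for n,(x0,y0,w,h) in(("scene",(105,105,285,185)),("side",(80,130,310,185))):
    f=np.load(f"pics/{n}0.npz");im,d=f["im"],f["d"];P=cloud(n,d)
    cv2.imwrite(f"pics/{n}c.png",cv2.resize(im[y0:y0+h,x0:x0+w,::-1],None,fx=800/w,fy=800/w,interpolation=2)[:600])
    hsv=cv2.cvtColor(im,cv2.COLOR_RGB2HSV);H,S,V=cv2.split(hsv)
    print(n)
    for nm,m in(("yel",(H>20)&(H<32)&(S>120)&(V>100)),("blue",(H>100)&(H<118)&(S>120)&(V>90)),("pinkpurp",(H>132)&(H<176)&(S>60)&(V>100))):
        N,lab,st,ce=cv2.connectedComponentsWithStats(m.astype(np.uint8))
        for i in range(1,N):
            if 25<st[i,4]<4000:
                q=P[lab==i];t=q[:,2];zz=np.percentile(t,95);top=q[abs(t-(50 if nm=="blue" else 30))<5]
                print(nm,ce[i].round(1),st[i,4],"z95",zz.round(1),"top",len(top),*( [cv2.minEnclosingCircle(top[:,:2].astype(np.float32)),cv2.minAreaRect(top[:,:2].astype(np.float32))] if len(top)>5 else []))
E
```

```text
scene
blue [267.8 237.5] 1611 z95 52.4 top 1032 ((633.4664916992188, -33.73521423339844), 110.99661254882812) ((633.6546630859375, -33.11033630371094), (210.51048278808594, 101.65019989013672), 81.26566314697266)
pinkpurp [452.  132.2] 47 z95 -0.2 top 0
pinkpurp [156.7 216.9] 51 z95 28.3 top 15 ((378.56085205078125, -329.8016357421875), 24.021759033203125) ((384.3839111328125, -330.63995361328125), (47.807769775390625, 16.517854690551758), 81.8079833984375)
pinkpurp [134.  243.3] 36 z95 28.0 top 9 ((465.896240234375, -421.5983581542969), 16.685129165649414) ((467.8773193359375, -419.72686767578125), (5.450553894042969, 33.370059967041016), 43.37053298950195)
pinkpurp [177.9 256.4] 247 z95 33.4 top 203 ((586.2117309570312, -313.6295471191406), 29.878520965576172) ((586.0946044921875, -315.1214599609375), (53.54924011230469, 56.25197982788086), 42.25322341918945)
side
yel [284.2 254.6] 156 z95 35.7 top 139 ((462.60162353515625, -228.0968475341797), 26.89224624633789) ((462.50262451171875, -227.10211181640625), (50.936336517333984, 49.6562614440918), 21.74936294555664)
yel [316.1 266.7]
[... 716 characters left out ...]
5, -431.3764343261719), (51.685245513916016, 57.901798248291016), 78.02722930908203)
pinkpurp [346.3 282.8] 56 z95 37.1 top 50 ((449.02099609375, -432.05767822265625), 15.420917510986328) ((449.3125915527344, -431.017822265625), (25.747310638427734, 28.70889663696289), 67.8566665649414)
pinkpurp [301.4 295.1] 94 z95 36.0 top 63 ((361.7460632324219, -323.37884521484375), 29.00410270690918) ((362.89984130859375, -323.779052734375), (53.842445373535156, 54.81934356689453), 77.78160858154297)
pinkpurp [301.6 293. ] 56 z95 35.7 top 51 ((363.6291198730469, -324.2716369628906), 14.429980278015137) ((364.1384582519531, -324.8385009765625), (26.635900497436523, 25.162202835083008), 74.61270141601562)
```

View pics/scenec.png

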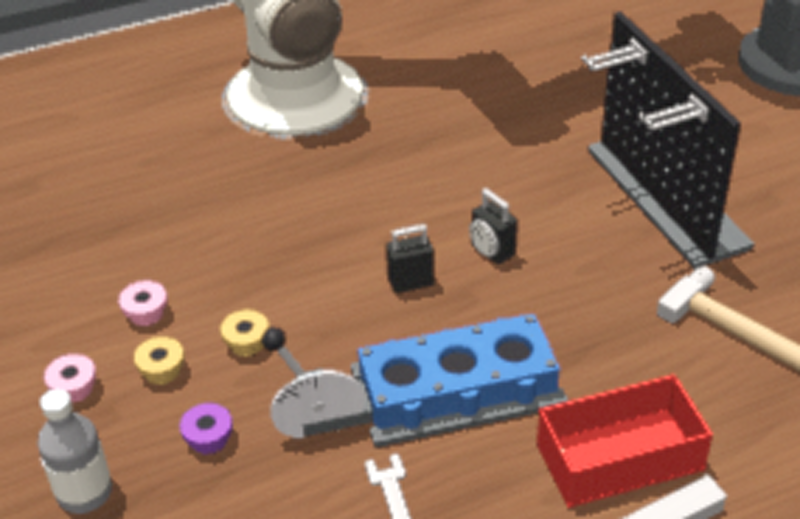

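View pics/sidec.png

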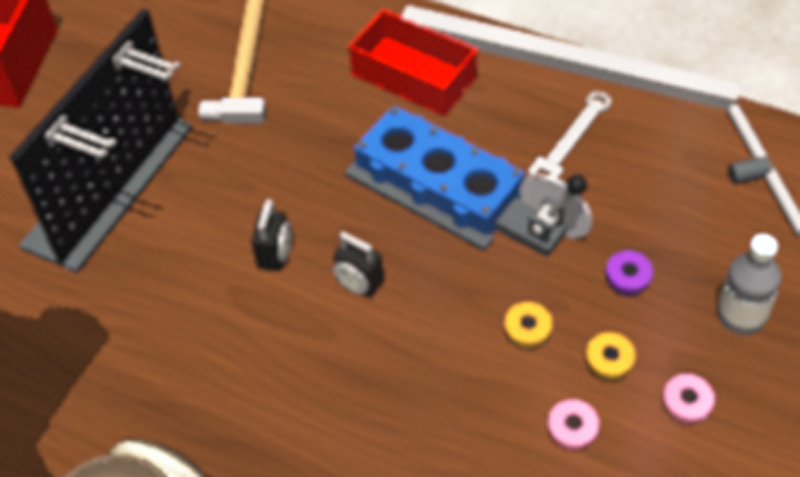

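The crops confirm two bronze bushings (scene crop (245,330) and (158,358)), with the pink and purple ones distinct. There are two gauges: the left one turns its dial away from the scene camera and the right one turns its dial toward it. The board's hooks show at (620,57) and (675,112). Next I triangulate coarsely.

```bash
python3 - <<'E'
from h import *
sc=lambda p:np.array(p)*285/800+[105,105]; sd=lambda p:np.array(p)*310/800+[80,130]
for nm,a,b in [("bore1",(400,371),(480,182)),("bore2",(458,358),(438,160)),("bore3",(515,347),(397,139)),("busA",(245,327),(528,322)),("busB",(158,355),(610,353)),
 ("knob",(273,338),(577,184)),("gLbailtop",(409,231),(356,240)),("gRbailtop",(495,197),(265,206)),
 ("hookL tip",(587,62),(173,71)),("hookR tip",(647,121),(108,149)),("hookLbase",(640,48),(122,52)),("hookRbase",(701,107),(57,129)),("boardTopfar",(617,14),(148,12)),("boardTopnear",(737,124),(15,157))]:
    p,g=tri(sc(a),sd(b));print(nm,p.round(1),"gap",round(g,1))
for n in("scene","side"):
    f=np.load(f"pics/{n}0.npz");im,d=f["im"],f["d"];P=cloud(n,d).reshape(-1,3);V=im.max(-1).reshape(-1);c=im.reshape(-1,3)
    # board plane
    m=(P[:,2]>40)&(P[:,2]<215)&(P[:,0]>150)&(P[:,0]<650)&(P[:,1]>90)&(P[:,1]<420)&(V<70)
    q=P[m];print(n,"board",len(q),q.mean(0).round(1),cv2.minAreaRect(q[:,:2].astype(np.float32)))
    for nm,(gx,gy) in(("L",(430,-30)),("R",(420,60))):
        m=(np.hypot(P[:,0]-gx,P[:,1]-gy)<70)&(P[:,2]>12)&(P[:,2]<95)
        q=P[m]
        if len(q)>10:print(nm,len(q),q.mean(0).round(1),cv2.minAreaRect(q[q[:,2]<62][:,:2].astype(np.float32)),"bail",q[q[:,2]>72].mean(0).round(1))
E
```

```text
bore1 [621.  -96.3  48. ] gap 2.2
bore2 [631.2 -30.6  49. ] gap 0.3
bore3 [642.1  35.3  48. ] gap 0.3
busA [ 463.8 -229.    28.2] gap 0.6
busB [ 464.8 -333.7   28.3] gap 2.6
knob [ 600.  -230.2  139. ] gap 0.4
gLbailtop [448.9  -9.1  86.3] gap 2.6
gRbailtop [442.4 111.3  93.9] gap 6.4
hookL tip [458.  216.6 271.4] gap 6.7
hookR tip [423.2 329.9 122.5] gap 8.8
hookLbase [458.7 287.2 271.5] gap 7.3
hookRbase [424.9 410.2 120.8] gap 9.1
boardTopfar [472.6 242.6 338.4] gap 11.4
boardTopnear [404.7 488.7  52.1] gap 16.8
scene board 1682 [459.3 335.7 123. ] ((443.30438232421875, 220.65145874023438), (278.7995300292969, 259.3841247558594), 1.3805410861968994)
L 300 [454.8 -13.3  49.7] ((448.5531311035156, -10.435813903808594), (55.699501037597656, 38.40793228149414), 82.00411987304688) bail [447.   -9.   85.3]
R 315 [445.4  81.   52.5] ((445.5481262207031, 60.42439651489258), (58.1345329284668, 130.7312469482422), 6.80840539932251) bail [441.4  76.4  83.6]
side board 2158 [425.8 336.1 123.3] ((439.9745788574219, 222.10858154296875), (261.716064453125, 272.4892578125), 89.46263885498047)
L 334 [437.6 -11.3  52.6] ((443.392333984375, -7.919960021972656), (54.30488967895508, 39.743125915527344), 82.00447082519531) bail [446.3  -7.9  86.7]
R 428 [431.6  73.   52.9] ((443.2986755371094, 61.473384857177734), (59.3060417175293, 135.97369384765625), 8.13122844696045) bail [438.   79.8  85.5]
```

```bash
cat >> h.py <<'E'
def plan(pos,yaw=None,step=30,s=None,cmd=None):
    """rows to go from current (measured) pose to pos, tool down with tool-x heading yaw (deg)"""
    s=s or sensors.read_state();p=np.array(s["position"]) if cmd is None else np.array(cmd)
    R=Rn.from_quat(s["ee_rot"]);x=R.as_matrix()[:,0]
    T=R if yaw is None else Rn.from_euler("z",yaw,degrees=True)*Rn.from_rotvec([np.pi,0,0])
    rv=(R.inv()*T).as_rotvec();dl=np.array(pos,float)-p
    n=int(max(1,np.ceil(np.linalg.norm(dl)/step),np.ceil(np.degrees(np.linalg.norm(rv))/6.5)))
    print("from",p.round(1),"yaw",np.degrees(np.arctan2(x[1],x[0])).round(2),"rows",n,"rot/row",(rv/2/np.pi/n).round(4),"world/row",(dl/n).round(1),
     "| travel/row in final tool axes",(T.as_matrix().T@dl/n/250).round(4),"in current axes",(R.as_matrix().T@dl/n/250).round(4))
def wpix(n_uv,s,z):
    """wrist pixels -> world points on plane z"""
    c=camera_params("wrist");K=c["camera_matrix"];M=c["mount"];uv=np.atleast_2d(n_uv).astype(float)
    a=(uv-K[:2,2])/K[0,0];r=np.hypot(*a.T);k=np.where(r>1e-9,np.sin(r)/np.maximum(r,1e-9),1)
    v=np.c_[a*k[:,None],np.cos(r)]
    T=np.eye(4);T[:3,:3]=Rn.from_quat(s["ee_rot"]).as_matrix();T[:3,3]=s["position"];T=T@M
    w=v@T[:3,:3].T;return T[:3,3]+w*((z-T[2,3])/w[:,2])[:,None]
def wproj(X,s):
    c=camera_params("wrist");K=c["camera_matrix"];T=np.eye(4);T[:3,:3]=Rn.from_quat(s["ee_rot"]).as_matrix();T[:3,3]=s["position"];T=np.linalg.inv(T@c["mount"])
    p=np.atleast_2d(X)@T[:3,:3].T+T[:3,3];rho=np.hypot(p[:,0],p[:,1]);th=np.arctan2(rho,p[:,2])
    return K[:2,2]+K[0,0]*p[:,:2]/rho[:,None]*th[:,None]
def snap(name):
    s=sensors.read_state();im,d=get_image("wrist");cv2.imwrite(f"pics/{name}.png",im[...,::-1]);np.savez(f"pics/{name}.npz",im=im,d=d,**s);return s,im,d
E
python3 - <<'E'
from h import *
sc=lambda p:np.array(p)*285/800+[105,105]; sd=lambda p:np.array(p)*310/800+[80,130]
for nm,a,b in [("hook1 tip",(587,62),(108,149)),("hook2 tip",(647,121),(173,71)),("hook1base",(640,48),(57,129)),("hook2base",(701,107),(122,52)),("boardTop1",(617,14),(15,157)),("boardTop2",(737,124),(148,12))]:
    p,g=tri(sc(a),sd(b));print(nm,p.round(1),"gap",round(g,1))
plan((300,300,340));
s=sensors.read_state();s["position"]=np.array([145.9,607.3,350]);plan((590,-130,320),-9.1,32,s)
E
```

```text
hook1 tip [372.7 268.1 202.8] gap 0.3
hook2 tip [510.5 269.8 202.5] gap 1.2
hook1base [374.  342.9 202.3] gap 2.0
hook2base [511.7 345.  201.5] gap 1.5
boardTop1 [309.8 347.5 216.5] gap 1.8
boardTop2 [575.1 347.6 216.2] gap 3.0
from [145.9 607.3 230.5] yaw -13.52 rows 13 rot/row [0. 0. 0.] world/row [ 11.9 -23.6   8.4] | travel/row in final tool axes [ 0.0682  0.0809 -0.0336] in current axes [ 0.0682  0.0809 -0.0336]
from [145.9 607.3 350. ] yaw -13.52 rows 27 rot/row [ 0.     -0.     -0.0005] world/row [ 16.4 -27.3  -1.1] | travel/row in final tool axes [0.0822 0.0974 0.0044] in current axes [0.0895 0.0908 0.0046]
```

Call:
servo_tool([
  {"travel": [0,0,-0.12],"rot": [0,0,0],"hand": 1},
  {"travel": [0,0,-0.12],"rot": [0,0,0],"hand": 1},
  {"travel": [0,0,-0.12],"rot": [0,0,0],"hand": 1},
  {"travel": [0,0,-0.12],"rot": [0,0,-0.0125],"hand": 1},
  {"travel": [0.082,0.0975,0],"rot": [0,0,0],"hand": 1},
  {"travel": [0.082,0.0975,0],"rot": [0,0,0],"hand": 1},
  {"travel": [0.082,0.0975,0],"rot": [0,0,0],"hand": 1},
  {"travel": [0.082,0.0975,0],"rot": [0,0,0],"hand": 1},
  {"travel": [0.082,0.0975,0],"rot": [0,0,0],"hand": 1},
  {"travel": [0.082,0.0975,0],"rot": [0,0,0],"hand": 1},
])

```text
clock: 0.98
position: [245.0, 442.4, 351.0]
ee_rot: [0.997, -0.078, -0.0, 0.0]
contact_force: [0.5, -0.7, 0.9]
gripper_width: 85.4
grasp_force: 0.0
```

Call:
servo_tool([
  {"travel": [0.082,0.0975,0],"rot": [0,0,0],"hand": 1},
  {"travel": [0.082,0.0975,0],"rot": [0,0,0],"hand": 1},
  {"travel": [0.082,0.0975,0],"rot": [0,0,0],"hand": 1},
  {"travel": [0.082,0.0975,0],"rot": [0,0,0],"hand": 1},
  {"travel": [0.082,0.0975,0.005],"rot": [0,0,0],"hand": 1},
  {"travel": [0.082,0.0975,0.005],"rot": [0,0,0],"hand": 1},
  {"travel": [0.082,0.0975,0.005],"rot": [0,0,0],"hand": 1},
  {"travel": [0.082,0.0975,0.005],"rot": [0,0,0],"hand": 1},
  {"travel": [0.082,0.0975,0.005],"rot": [0,0,0],"hand": 1},
  {"travel": [0.082,0.0975,0.005],"rot": [0,0,0],"hand": 1},
])

```text
clock: 1.82
position: [409.1, 169.5, 343.7]
ee_rot: [0.997, -0.078, -0.0, -0.0]
contact_force: [0.6, 1.0, 0.2]
gripper_width: 85.3
grasp_force: 0.0
```

```bash
python3 - <<'E'
from h import *
s,im,d=snap("w1");print(s["clock"],s["position"],s["ee_rot"])
print(wproj([[621,-96,50],[631,-31,50],[642,35,50],[448,-9,86],[440,77,85],[600,-230,139],[464,-229,30]],s).round(1))
plan((560,-150,290),-9.1,32)
E
```

```text
1.8167 [409.13288954 169.52425108 343.72600125] [ 9.96919842e-01 -7.84271517e-02 -2.38822217e-05 -9.49758836e-05]
[[400.6   4.2]
 [362.5  -2.8]
 [320.   -8.4]
 [375.6 115. ]
 [318.  127.1]
 [499.2  13. ]
 [467.1  96.6]]
from [410.5 166.3 343.4] yaw -9.23 rows 12 rot/row [ 0.  0. -0.] world/row [ 12.5 -26.4  -4.5] | travel/row in final tool axes [0.0659 0.0962 0.0178] in current axes [0.0661 0.096  0.018 ]
```

View pics/w1.png

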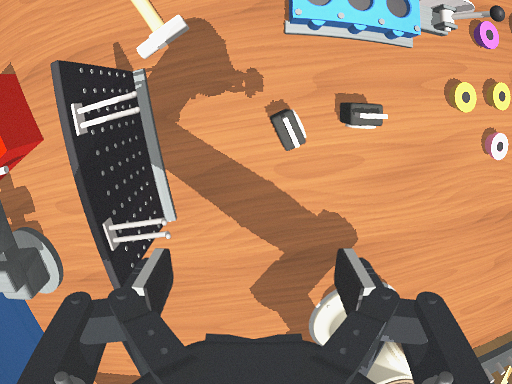

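The wrist view matches the estimates: bails at (290,133) and (373,117), bores at the top edge, the knob at (498,13), and hook prongs at (110,110) and (140,235). Next I go above the knob.

Call:
servo_tool([
  {"travel": [0.066,0.096,0.02],"rot": [0,0,0],"hand": 1},
  {"travel": [0.066,0.096,0.02],"rot": [0,0,0],"hand": 1},
  {"travel": [0.066,0.096,0.02],"rot": [0,0,0],"hand": 1},
  {"travel": [0.066,0.096,0.02],"rot": [0,0,0],"hand": 1},
  {"travel": [0.066,0.096,0.02],"rot": [0,0,0],"hand": 1},
  {"travel": [0.066,0.096,0.02],"rot": [0,0,0],"hand": 1},
  {"travel": [0.066,0.096,0.02],"rot": [0,0,0],"hand": 1},
  {"travel": [0.066,0.096,0.02],"rot": [0,0,0],"hand": 1},
  {"travel": [0.066,0.096,0.02],"rot": [0,0,0],"hand": 1},
  {"travel": [0.066,0.096,0.02],"rot": [0,0,0],"hand": 1},
])

```text
clock: 2.7
position: [534.5, -93.1, 293.3]
ee_rot: [0.997, -0.079, -0.0, -0.0]
contact_force: [0.1, 0.9, 0.4]
gripper_width: 85.8
grasp_force: 0.0
```

Call:
servo_tool([
  {"travel": [0.04,0.09,0.02],"rot": [0,0,0],"hand": 1},
  {"travel": [0.04,0.09,0.02],"rot": [0,0,0],"hand": 1},
  {"travel": [0,0,0],"rot": [0,0,0],"hand": 1},
  {"travel": [0,0,0],"rot": [0,0,0],"hand": 1},
])

```text
clock: 3.03
position: [546.6, -140.2, 282.7]
ee_rot: [0.997, -0.08, -0.001, -0.0]
contact_force: [-0.5, 0.0, 0.1]
gripper_width: 85.3
grasp_force: 0.0
```

```bash
python3 - <<'E'
from h import *
s,im,d=snap("w2");print(s["clock"],s["position"],s["ee_rot"],s["contact_force"])
# bore holes: dark inside blue ; bushings
hsv=cv2.cvtColor(im,cv2.COLOR_RGB2HSV);H,S,V=cv2.split(hsv)
def comp(m,lo,z,nm):
    N,lab,st,ce=cv2.connectedComponentsWithStats(m.astype(np.uint8))
    for i in range(1,N):
        if st[i,4]>lo: print(nm,ce[i].round(1),st[i],wpix(ce[i],s,z).round(1))
yel=(H>18)&(H<33)&(S>110)&(V>120)
comp(cv2.morphologyEx(yel.astype(np.uint8),cv2.MORPH_CLOSE,np.ones((15,15))),150,28,"yel")
blue=((H>98)&(H<120)&(S>110)&(V>80)).astype(np.uint8)
cs,hi=cv2.findContours(blue,cv2.RETR_CCOMP,cv2.CHAIN_APPROX_NONE)
for c,h in zip(cs,hi[0]):
    a=cv2.contourArea(c)
    if h[3]>=0 and a>200:
        e=cv2.fitEllipse(c);print("bore",e,wpix(e[0],s,50).round(1))
comp((V<60),150,139,"dark")
E
```

```text
3.0333 [ 546.6316893  -140.1941366   282.67590618] [ 9.96815174e-01 -7.97382190e-02 -1.15098698e-03 -2.40769265e-05] [-0.46154979  0.01577329  0.06707689]
yel [  3.6 147.7] [  0 133  10  26 190] [[651.9 290.3  28. ]]
yel [386.5 193.2] [370 175  34  37 974] [[ 466.7 -328.8   28. ]]
yel [321.6 204.8] [ 303  186   38   38 1116] [[ 465.2 -225.8   28. ]]
bore ((115.89531707763672, 116.02484893798828), (24.91868019104004, 29.5035400390625), 178.4263458251953) [[642.1  31.9  50. ]]
bore ((160.47412109375, 112.80989837646484), (28.655595779418945, 31.101343154907227), 5.83630895614624) [[631.8 -31.8  50. ]]
bore ((209.77464294433594, 110.53341674804688), (31.722143173217773, 32.78958511352539), 17.10746192932129) [[621.7 -95.7  50. ]]
dark [328.2 114.2] [321 104  25  25 178] [[ 602.6 -221.2  139. ]]
dark [ 16.7 286.4] [   0  190   52  180 4337] [[441.2 256.1 139. ]]
dark [179.9 230.7] [156 221  42  32 652] [[505.  -51.7 139. ]]
dark [107.9 251.2] [ 91 228  34  45 476] [[490.   46.9 139. ]]
dark [251.3 339.7] [   17   249   474   135 25664] [[ 331.4 -101.5  139. ]]
dark [360.1 379.3] [348 372  27  12 165] [[ 188.1 -259.5  139. ]]
```

View pics/w2.png

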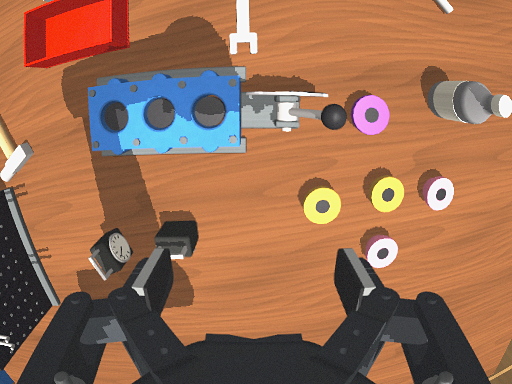

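The knob is at (333,117), the bores are clear, and bronze bushings sit at (322,205) and (387,193). Next is gripping the knob along the row.

```bash
python3 - <<'E'
from h import *
s=sensors.read_state();print(wpix([(333,117)],s,139))
plan((601,-229,195),-9.1,30)
E
```

```text
[[ 599.63053031 -225.08815401  139.        ]]
from [ 546.7 -139.5  283.3] yaw -9.07 rows 5 rot/row [0. 0. 0.] world/row [ 10.9 -17.9 -17.7] | travel/row in final tool axes [0.0542 0.0639 0.0707] in current axes [0.0543 0.0639 0.0706]
```

Call:
servo_tool([
  {"travel": [0.054,0.063,0.07],"rot": [0,0,0],"hand": 1},
  {"travel": [0.054,0.063,0.07],"rot": [0,0,0],"hand": 1},
  {"travel": [0.054,0.063,0.07],"rot": [0,0,0],"hand": 1},
  {"travel": [0.054,0.063,0.07],"rot": [0,0,0],"hand": 1},
  {"travel": [0.054,0.063,0.07],"rot": [0,0,0],"hand": 1},
  {"travel": [0,0,0.07],"rot": [0,0,0],"hand": 1},
  {"travel": [0,0,0.07],"rot": [0,0,0],"hand": 1},
  {"travel": [0,0,0.07],"rot": [0,0,0],"hand": 1},
  {"travel": [0,0,0.07],"rot": [0,0,0],"hand": 1},
  {"travel": [0,0,0],"rot": [0,0,0],"hand": 1},
])

```text
clock: 3.92
position: [599.1, -225.7, 122.8]
ee_rot: [0.997, -0.078, -0.003, -0.001]
contact_force: [-0.9, -0.3, -0.2]
gripper_width: 85.2
grasp_force: 0.0
```

Call:
servo_tool([
  {"travel": [0,0,0],"rot": [0,0,0],"hand": 0.1},
  {"travel": [0,0,0],"rot": [0,0,0],"hand": 0.1},
  {"travel": [0,0,0],"rot": [0,0,0],"hand": 0.1},
  {"travel": [0,0,0],"rot": [0,0,0],"hand": 0.1},
  {"travel": [0,0,0],"rot": [0,0,0],"hand": 0.1},
  {"travel": [0,0,0],"rot": [0,0,0],"hand": 0.1},
])

```text
clock: 4.42
position: [601.8, -228.0, 127.8]
ee_rot: [0.997, -0.078, 0.001, 0.0]
contact_force: [-2.1, -0.3, 3.6]
gripper_width: 22.8
grasp_force: 58.5
```

Call:
servo_tool([
  {"travel": [0,-0.028,-0.009],"rot": [0,0,0],"hand": 0.1},
  {"travel": [0,-0.028,-0.007],"rot": [0,0,0],"hand": 0.1},
  {"travel": [0,-0.028,-0.005],"rot": [0,0,0],"hand": 0.1},
  {"travel": [0,-0.028,-0.003],"rot": [0,0,0],"hand": 0.1},
  {"travel": [0,-0.028,-0.001],"rot": [0,0,0],"hand": 0.1},
  {"travel": [0,0,0],"rot": [0,0,0],"hand": 0.1},
  {"travel": [0,0,0],"rot": [0,0,0],"hand": 0.1},
  {"travel": [0,0,0],"rot": [0,0,0],"hand": 0.1},
])

```text
clock: 5.08
position: [606.6, -196.1, 137.8]
ee_rot: [0.997, -0.076, 0.001, 0.003]
contact_force: [-6.5, -5.8, 16.7]
gripper_width: 22.5
grasp_force: 58.3
```

```bash
python3 - <<'E'
from h import *
out=[]
for n,X in(("scene",(603,-194,110)),("side",(603,-194,110))):
    im,d=get_image(n);u,v=proj(n,X)[0].astype(int);print(n,u,v)
    c=im[v-33:v+33,u-33:u+33,::-1];out.append(cv2.resize(c,(400,400),interpolation=2))
cv2.imwrite("pics/lev.png",np.hstack(out))
E
```

```text
scene 214 229
side 292 202
```

View pics/lev.png

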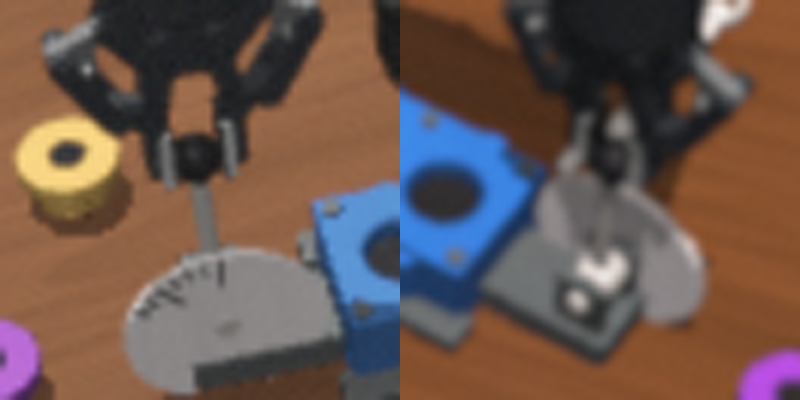

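Call:
servo_tool([
  {"travel": [0,0,0],"rot": [0,0,0],"hand": 0.7},
  {"travel": [0,0,0],"rot": [0,0,0],"hand": 0.7},
  {"travel": [0,0,0],"rot": [0,0,0],"hand": 0.7},
  {"travel": [0,0,0.02],"rot": [0,0,0],"hand": 0.7},
  {"travel": [0,0,0.02],"rot": [0,0,0],"hand": 0.7},
  {"travel": [0,0,0],"rot": [0,0,0],"hand": 0.7},
  {"travel": [0,0,0],"rot": [0,0,0],"hand": 0.1},
  {"travel": [0,0,0],"rot": [0,0,0],"hand": 0.1},
  {"travel": [0,0,0],"rot": [0,0,0],"hand": 0.1},
  {"travel": [0,0,0],"rot": [0,0,0],"hand": 0.1},
])

```text
clock: 6.02
position: [606.9, -193.4, 123.0]
ee_rot: [0.997, -0.078, 0.0, 0.0]
contact_force: [-0.3, -0.2, 0.3]
gripper_width: 22.8
grasp_force: 58.6
```

Call:
servo_tool([
  {"travel": [0,0,0],"rot": [0,0,0],"hand": 0.1},
  {"travel": [0,0,0],"rot": [0,0,0],"hand": 0.1},
  {"travel": [0,0,0],"rot": [0,0,0],"hand": 0.1},
])

```text
clock: 6.27
position: [606.9, -193.4, 122.9]
ee_rot: [0.997, -0.079, 0.0, 0.0]
contact_force: [-0.8, -1.5, 1.9]
gripper_width: 22.9
grasp_force: 58.6
```

Call:
servo_tool([
  {"travel": [0,0,0],"rot": [0,0,0],"hand": 1},
  {"travel": [0,0,0],"rot": [0,0,0],"hand": 1},
  {"travel": [0,0,0],"rot": [0,0,0],"hand": 1},
  {"travel": [0,0,0],"rot": [0,0,0],"hand": 1},
  {"travel": [0,0,-0.06],"rot": [0,0,0],"hand": 1},
  {"travel": [0,0,-0.12],"rot": [0,0,0],"hand": 1},
  {"travel": [0,0,-0.12],"rot": [0,0,0],"hand": 1},
  {"travel": [0,0,0],"rot": [0,0,0],"hand": 1},
])

```text
clock: 6.93
position: [610.3, -194.0, 204.8]
ee_rot: [0.997, -0.078, 0.006, 0.001]
contact_force: [0.0, -0.9, 1.3]
gripper_width: 85.2
grasp_force: 0.0
```

```bash
python3 - <<'E'
from h import *
s=sensors.read_state();print(s["clock"],s["joints"].round(3))
plan((465,-228,170),80.9,20)
E
```

```text
6.9333 [-0.054  0.423 -0.002  0.003 -1.134  1.468]
from [ 610.3 -194.   204.8] yaw -8.93 rows 14 rot/row [ 0.0001 -0.0001 -0.0178] world/row [-10.4  -2.4  -2.5] | travel/row in final tool axes [-0.0162 -0.0395  0.0099] in current axes [-0.0396  0.016   0.0095]
```

Call:
servo_tool([
  {"travel": [0,0,0],"rot": [0,0,0.0178],"hand": 1},
  {"travel": [0,0,0],"rot": [0,0,0.0178],"hand": 1},
  {"travel": [0,0,0],"rot": [0,0,0.0178],"hand": 1},
  {"travel": [0,0,0],"rot": [0,0,0.0178],"hand": 1},
  {"travel": [0,0,0],"rot": [0,0,0.0178],"hand": 1},
  {"travel": [0,0,0],"rot": [0,0,0.0178],"hand": 1},
  {"travel": [0,0,0],"rot": [0,0,0.0178],"hand": 1},
  {"travel": [0,0,0],"rot": [0,0,0.0178],"hand": 1},
  {"travel": [0,0,0],"rot": [0,0,0.0178],"hand": 1},
  {"travel": [0,0,0],"rot": [0,0,0.0178],"hand": 1},
])

```text
clock: 7.77
position: [606.8, -192.9, 197.4]
ee_rot: [0.802, -0.598, -0.0, -0.0]
contact_force: [-0.3, -0.1, 0.8]
gripper_width: 85.2
grasp_force: 0.0
```

Call:
servo_tool([
  {"travel": [0,0,0],"rot": [0,0,0.018],"hand": 1},
  {"travel": [0,0,0],"rot": [0,0,0.018],"hand": 1},
  {"travel": [0,0,0],"rot": [0,0,0.018],"hand": 1},
  {"travel": [0,0,0],"rot": [0,0,0.018],"hand": 1},
  {"travel": [0,0,0],"rot": [0,0,0],"hand": 1},
])

```text
clock: 8.18
position: [606.8, -192.9, 197.4]
ee_rot: [-0.649, 0.761, 0.0, 0.0]
contact_force: [-0.3, -0.5, 0.8]
gripper_width: 85.8
grasp_force: 0.0
```

```bash
python3 - <<'E'
from h import *
s=sensors.read_state();print(s["clock"],s["joints"].round(3))
plan((465,-228,150),-99.1,30)
E
```

```text
8.1833 [-0.054  0.428 -0.011 -0.    -1.132 -0.105]
from [ 606.8 -192.9  197.4] yaw -99.11 rows 6 rot/row [-0.  0. -0.] world/row [-23.6  -5.8  -7.9] | travel/row in final tool axes [0.038  0.0896 0.0316] in current axes [0.0381 0.0896 0.0316]
```

Call:
servo_tool([
  {"travel": [0.038,0.09,0.031],"rot": [0,0,0],"hand": 1},
  {"travel": [0.038,0.09,0.031],"rot": [0,0,0],"hand": 1},
  {"travel": [0.038,0.09,0.031],"rot": [0,0,0],"hand": 1},
  {"travel": [0.038,0.09,0.031],"rot": [0,0,0],"hand": 1},
  {"travel": [0.038,0.09,0.031],"rot": [0,0,0],"hand": 1},
  {"travel": [0.038,0.09,0.031],"rot": [0,0,0],"hand": 1},
  {"travel": [0,0,0],"rot": [0,0,0],"hand": 1},
  {"travel": [0,0,0],"rot": [0,0,0],"hand": 1},
  {"travel": [0,0,0],"rot": [0,0,0],"hand": 1},
])

```text
clock: 8.93
position: [465.5, -228.5, 151.7]
ee_rot: [-0.65, 0.76, -0.001, 0.0]
contact_force: [0.2, -0.1, 1.2]
gripper_width: 85.1
grasp_force: 0.0
```

```bash
cat >> h.py <<'E'
def rings(im,s,ztop=30):
    H,S,V=cv2.split(cv2.cvtColor(im,cv2.COLOR_RGB2HSV))
    m=((H>18)&(H<33)&(S>110)&(V>110)).astype(np.uint8);out=[]
    for c in cv2.findContours(m,cv2.RETR_EXTERNAL,cv2.CHAIN_APPROX_NONE)[0]:
        if cv2.contourArea(c)>400:
            w=wpix(c.reshape(-1,2),s,ztop)[:,:2].astype(np.float32);e=cv2.fitEllipse(w)
            print("ring px",c.reshape(-1,2).mean(0).round(),"world",np.round(e[0],1),"axes",np.round(e[1],1));out.append(e)
    # dark marks inside
    cs,hi=cv2.findContours(m,cv2.RETR_CCOMP,cv2.CHAIN_APPROX_NONE)
    for c,h in zip(cs,hi[0]):
        if h[3]>=0 and cv2.contourArea(c)>60:
            e=cv2.fitEllipse(wpix(c.reshape(-1,2),s,ztop)[:,:2].astype(np.float32));print("mark",np.round(e[0],1),np.round(e[1],1))
def bores(im,s):
    H,S,V=cv2.split(cv2.cvtColor(im,cv2.COLOR_RGB2HSV))
    b=((H>98)&(H<120)&(S>110)&(V>80)).astype(np.uint8)
    cs,hi=cv2.findContours(b,cv2.RETR_CCOMP,cv2.CHAIN_APPROX_NONE)
    for c,h in zip(cs,hi[0]):
        if h[3]>=0 and cv2.contourArea(c)>200:
            w=wpix(c.reshape(-1,2),s,50)[:,:2].astype(np.float32);e=cv2.fitEllipse(w);print("bore px",c.reshape(-1,2).mean(0).round(),np.round(e[0],1),np.round(e[1],1))
E
python3 - <<'E'
from h import *
s,im,d=snap("w3");print(s["clock"],s["position"]);rings(im,s)
E
```

```text
8.9333 [ 465.47540876 -228.45075837  151.68956812]
ring px [256. 185.] world [ 463.2 -227.6] axes [54.1 55.5]
ring px [237.  75.] world [ 464.4 -330.6] axes [54.1 54.4]
mark [ 463.3 -226.6] [22.3 22.5]
mark [ 464.4 -330.7] [22.  22.3]
```

Call:
servo_tool([
  {"travel": [-0.003,0.0095,0.12],"rot": [0,0,0],"hand": 1},
  {"travel": [0,0,0.12],"rot": [0,0,0],"hand": 1},
  {"travel": [0,0,0.12],"rot": [0,0,0],"hand": 1},
  {"travel": [0,0,0.12],"rot": [0,0,0],"hand": 1},
  {"travel": [0,0,0.04],"rot": [0,0,0],"hand": 1},
  {"travel": [0,0,0.028],"rot": [0,0,0],"hand": 1},
  {"travel": [0,0,0],"rot": [0,0,0],"hand": 1},
  {"travel": [0,0,0],"rot": [0,0,0],"hand": 1},
])

```text
clock: 9.65
position: [463.7, -227.3, 15.0]
ee_rot: [-0.65, 0.76, -0.001, 0.001]
contact_force: [-0.4, -0.1, -0.2]
gripper_width: 85.4
grasp_force: 0.0
```

Call:
servo_tool([
  {"travel": [0,0,0],"rot": [0,0,0],"hand": 0.3},
  {"travel": [0,0,0],"rot": [0,0,0],"hand": 0.3},
  {"travel": [0,0,0],"rot": [0,0,0],"hand": 0.3},
  {"travel": [0,0,0],"rot": [0,0,0],"hand": 0.3},
  {"travel": [0,0,0],"rot": [0,0,0],"hand": 0.3},
])

```text
clock: 10.07
position: [463.2, -227.3, 15.9]
ee_rot: [-0.65, 0.76, -0.001, 0.001]
contact_force: [-1.2, 0.6, 6.4]
gripper_width: 53.1
grasp_force: 61.8
```

Call:
servo_tool([
  {"travel": [0,0,-0.06],"rot": [0,0,0],"hand": 0.3},
  {"travel": [0,0,-0.12],"rot": [0,0,0],"hand": 0.3},
  {"travel": [0,0,-0.12],"rot": [0,0,0],"hand": 0.3},
  {"travel": [0,0,-0.12],"rot": [0,0,0],"hand": 0.3},
  {"travel": [0,0,-0.12],"rot": [0,0,0],"hand": 0.3},
  {"travel": [0,0,0],"rot": [0,0,0],"hand": 0.3},
])

```text
clock: 10.57
position: [465.8, -228.2, 155.7]
ee_rot: [-0.65, 0.76, -0.006, 0.004]
contact_force: [1.6, -0.0, -2.1]
gripper_width: 53.5
grasp_force: 64.8
```

```bash
python3 - <<'E'
from h import *
print(sensors.read_state()["grasp_force"],sensors.read_state()["gripper_width"]);plan((651,92,150),-99.1,32)
E
```

```text
64.76107478141785 53.46336466784199
from [ 465.8 -228.2  155.7] yaw -98.94 rows 12 rot/row [-0.0002 -0.      0.    ] world/row [15.4 26.7 -0.5] | travel/row in final tool axes [-0.1152 -0.0441  0.0019] in current axes [-0.115  -0.0444  0.0023]
```

Call:
servo_tool([
  {"travel": [-0.1152,-0.0444,0],"rot": [0,0,0],"hand": 0.3},
  {"travel": [-0.1152,-0.0444,0],"rot": [0,0,0],"hand": 0.3},
  {"travel": [-0.1152,-0.0444,0],"rot": [0,0,0],"hand": 0.3},
  {"travel": [-0.1152,-0.0444,0],"rot": [0,0,0],"hand": 0.3},
  {"travel": [-0.1152,-0.0444,0],"rot": [0,0,0],"hand": 0.3},
  {"travel": [-0.1152,-0.0444,0],"rot": [0,0,0],"hand": 0.3},
  {"travel": [-0.1152,-0.0444,0],"rot": [0,0,0],"hand": 0.3},
  {"travel": [-0.1152,-0.0444,0],"rot": [0,0,0],"hand": 0.3},
  {"travel": [-0.1152,-0.0444,0],"rot": [0,0,0],"hand": 0.3},
  {"travel": [-0.1152,-0.0444,0],"rot": [0,0,0],"hand": 0.3},
])

```text
clock: 11.4
position: [616.5, 41.3, 148.1]
ee_rot: [-0.649, 0.761, 0.001, -0.001]
contact_force: [0.3, -1.6, -3.2]
gripper_width: 53.2
grasp_force: 64.6
```

Call:
servo_tool([
  {"travel": [-0.1152,-0.0444,0],"rot": [0,0,0],"hand": 0.3},
  {"travel": [-0.1152,-0.0444,0],"rot": [0,0,0],"hand": 0.3},
  {"travel": [0,0,0],"rot": [0,0,0],"hand": 0.3},
  {"travel": [0,0,0],"rot": [0,0,0],"hand": 0.3},
  {"travel": [0,0,0],"rot": [0,0,0],"hand": 0.3},
])

```text
clock: 11.82
position: [646.8, 93.1, 147.8]
ee_rot: [-0.649, 0.76, 0.001, -0.001]
contact_force: [-0.3, -0.4, -3.2]
gripper_width: 53.1
grasp_force: 64.5
```

```bash
python3 - <<'E'
from h import *
s,im,d=snap("w4");print(s["clock"],s["position"],s["ee_rot"]);bores(im,s);rings(im,s,80)
E
```

```text
11.8167 [646.78584794  93.1229744  147.81970161] [-6.49355622e-01  7.60483584e-01  7.40281994e-04 -1.20293438e-03]
bore px [248. 126.] [641.8  35.2] [40.  41.4]
bore px [248.  47.] [631.4 -27. ] [41.3 43.9]
ring px [253. 254.] world [654.4 141.1] axes [87.  93.8]
mark [655.3 143.8] [36.3 36.9]
```

View pics/w4.png

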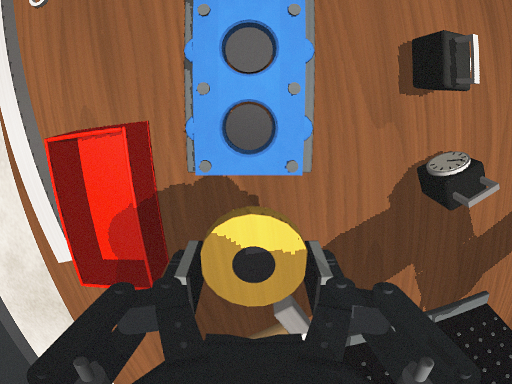

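```bash
sed -i 's/w=wpix(c.reshape(-1,2),s,50)/w=wpix(c.reshape(-1,2),s,40)/' h.py; python3 - <<'E'
from h import *
for n in("w2","w4"):
    f=np.load(f"pics/{n}.npz");s={k:f[k] for k in f};print(n);bores(f["im"],s)
f=np.load("pics/w4.npz");s={k:f[k] for k in f}
print(wproj([[642,34,50],[663,35,50]],s)); im=f["im"]
H,S,V=cv2.split(cv2.cvtColor(im,cv2.COLOR_RGB2HSV))
b=((H>98)&(H<120)&(S>110)&(V>60)).astype(np.uint8)
c=max(cv2.findContours(b,cv2.RETR_EXTERNAL,cv2.CHAIN_APPROX_NONE)[0],key=cv2.contourArea)
w=wpix(c.reshape(-1,2),s,50)[:,:2];p=c.reshape(-1,2)
# straight side edges -> row axis line in tool axes
R=Rn.from_quat(s["ee_rot"]).as_matrix()
for y in range(20,170,25):
    xs=p[p[:,1]==y][:,0]
    if len(xs):print(y,xs.min(),xs.max(),wpix([(xs.min(),y),(xs.max(),y)],s,50)[:,:2].round(1).tolist())
E
```

```text
w2
bore px [116. 116.] [640.1  36.8] [39.4 41.1]
bore px [161. 113.] [629.5 -28.8] [40.3 41.6]
bore px [210. 111.] [619.2 -94.5] [41.4 42.7]
w4
bore px [248. 126.] [642.   36.1] [41.7 43.2]
bore px [248.  47.] [631.3 -28.7] [43.  45.7]
[[248.13126293 124.05964215]
 [222.5946418  129.54977872]]
20 193 304 [[671.8, -59.0], [584.5, -44.7]]
45 185 312 [[681.3, -39.3], [581.6, -23.0]]
70 192 305 [[679.0, -17.4], [590.4, -3.0]]
95 193 304 [[681.7, 2.9], [594.2, 17.1]]
120 188 309 [[689.5, 22.2], [592.9, 37.8]]
145 194 303 [[688.6, 43.4], [600.4, 57.5]]
```

```bash
python3 - <<'E'
from h import *
f=np.load("pics/w4.npz");s={k:f[k] for k in f};rings(f["im"],s,162.8)
plan((642,35.8,80),-99.1,20)
E
```

```text
ring px [253. 254.] world [646.9  91. ] axes [52.6 56.7]
mark [647.4  92.6] [21.9 22.3]
from [646.8  92.6 148.2] yaw -99.05 rows 5 rot/row [ 0.0001 -0.      0.    ] world/row [ -1.  -11.4 -13.6] | travel/row in final tool axes [ 0.0455 -0.0034  0.0546] in current axes [ 0.0455 -0.0035  0.0546]
```

Call:
servo_tool([
  {"travel": [0.0455,-0.0035,0.0546],"rot": [0,0,0],"hand": 0.3},
  {"travel": [0.0455,-0.0035,0.0546],"rot": [0,0,0],"hand": 0.3},
  {"travel": [0.0455,-0.0035,0.0546],"rot": [0,0,0],"hand": 0.3},
  {"travel": [0.0455,-0.0035,0.0546],"rot": [0,0,0],"hand": 0.3},
  {"travel": [0.0455,-0.0035,0.0546],"rot": [0,0,0],"hand": 0.3},
  {"travel": [0,0,0.02],"rot": [0,0,0],"hand": 0.3},
  {"travel": [0,0,0.01],"rot": [0,0,0],"hand": 0.3},
  {"travel": [0,0,0.01],"rot": [0,0,0],"hand": 0.3},
  {"travel": [0,0,0.01],"rot": [0,0,0],"hand": 0.3},
])

```text
clock: 12.62
position: [644.0, 36.7, 69.2]
ee_rot: [-0.649, 0.76, -0.0, 0.001]
contact_force: [-0.3, 0.9, -3.7]
gripper_width: 53.5
grasp_force: 64.6
```

Call:
servo_tool([
  {"travel": [0,0,0.01],"rot": [0,0,0],"hand": 0.3},
  {"travel": [0,0,0.01],"rot": [0,0,0],"hand": 0.3},
  {"travel": [0,0,0.01],"rot": [0,0,0],"hand": 0.3},
  {"travel": [0,0,0.01],"rot": [0,0,0],"hand": 0.3},
])

```text
clock: 12.95
position: [642.7, 36.6, 58.4]
ee_rot: [-0.649, 0.76, 0.0, -0.0]
contact_force: [-2.9, -1.8, -2.4]
gripper_width: 53.6
grasp_force: 64.6
```

Foot is in the bore. Pressing on.

Call:
servo_tool([
  {"travel": [0,0,0.01],"rot": [0,0,0],"hand": 0.3},
  {"travel": [0,0,0.01],"rot": [0,0,0],"hand": 0.3},
  {"travel": [0,0,0.01],"rot": [0,0,0],"hand": 0.3},
  {"travel": [0,0,0.01],"rot": [0,0,0],"hand": 0.3},
  {"travel": [0,0,0.006],"rot": [0,0,0],"hand": 0.3},
  {"travel": [0,0,0],"rot": [0,0,0],"hand": 0.3},
])

```text
clock: 13.45
position: [642.7, 36.4, 48.0]
ee_rot: [-0.65, 0.76, 0.0, -0.001]
contact_force: [-5.8, -0.8, 7.2]
gripper_width: 53.3
grasp_force: 65.5
```

Call:
servo_tool([
  {"travel": [0,0,0.004],"rot": [0,0,0],"hand": 0.3},
  {"travel": [0,0,0.004],"rot": [0,0,0],"hand": 0.3},
  {"travel": [0,0,0],"rot": [0,0,0],"hand": 0.3},
])

```text
clock: 13.7
position: [642.8, 36.4, 47.9]
ee_rot: [-0.65, 0.76, -0.0, -0.001]
contact_force: [-10.2, 0.6, 14.9]
gripper_width: 53.5
grasp_force: 66.6
```

Call:
servo_tool([
  {"travel": [0,0,0],"rot": [0,0,0],"hand": 1},
  {"travel": [0,0,0],"rot": [0,0,0],"hand": 1},
  {"travel": [0,0,0],"rot": [0,0,0],"hand": 1},
  {"travel": [0,0,-0.04],"rot": [0,0,0],"hand": 1},
  {"travel": [0,0,-0.08],"rot": [0,0,0],"hand": 0},
  {"travel": [0,0,-0.04],"rot": [0,0,0],"hand": 0},
  {"travel": [0,0,0],"rot": [0,0,0],"hand": 0},
  {"travel": [0,0,0],"rot": [0,0,0],"hand": 0},
  {"travel": [0,0,0],"rot": [0,0,0],"hand": 0},
  {"travel": [0,0,0],"rot": [0,0,0],"hand": 0},
])

```text
clock: 14.53
position: [642.7, 36.3, 83.8]
ee_rot: [-0.649, 0.761, 0.0, -0.001]
contact_force: [0.6, 0.2, 0.6]
gripper_width: 12.4
grasp_force: 0.0
```

Call:
servo_tool([
  {"travel": [0,0,0.04],"rot": [0,0,0],"hand": 0},
  {"travel": [0,0,0.03],"rot": [0,0,0],"hand": 0},
  {"travel": [0,0,0.012],"rot": [0,0,0],"hand": 0},
  {"travel": [0,0,0.012],"rot": [0,0,0],"hand": 0},
  {"travel": [0,0,0.01],"rot": [0,0,0],"hand": 0},
  {"travel": [0,0,0],"rot": [0,0,0],"hand": 0},
])

```text
clock: 15.03
position: [642.0, 36.2, 62.0]
ee_rot: [-0.65, 0.76, 0.0, -0.002]
contact_force: [-9.2, 1.1, 20.4]
gripper_width: -0.1
grasp_force: 10.0
```

Call:
servo_tool([
  {"travel": [0,0,-0.12],"rot": [0,0,0],"hand": 1},
  {"travel": [0,0,-0.12],"rot": [0,0,0],"hand": 1},
  {"travel": [0,0,-0.12],"rot": [0,0,0],"hand": 1},
  {"travel": [0,0,-0.12],"rot": [0,0,0],"hand": 1},
  {"travel": [0,0,0],"rot": [0,0,0],"hand": 1},
])

```text
clock: 15.45
position: [647.0, 36.8, 185.7]
ee_rot: [-0.65, 0.76, -0.004, 0.005]
contact_force: [0.1, 0.1, 1.8]
gripper_width: 60.6
grasp_force: 0.0
```

```bash
python3 - <<'E'
from h import *
plan((464.4,-330.6,150),-99.1,33)
E
```

```text
from [647.   36.8 185.7] yaw -98.93 rows 13 rot/row [-0.0001  0.      0.    ] world/row [-14.  -28.3  -2.7] | travel/row in final tool axes [0.1205 0.0376 0.011 ] in current axes [0.1204 0.0381 0.0102]
```

Call:
servo_tool([
  {"travel": [0.12,0.0363,0],"rot": [0,0,0],"hand": 1},
  {"travel": [0.12,0.0363,0],"rot": [0,0,0],"hand": 1},
  {"travel": [0.12,0.0363,0],"rot": [0,0,0],"hand": 1},
  {"travel": [0.12,0.0363,0],"rot": [0,0,0],"hand": 1},
  {"travel": [0.12,0.0363,0],"rot": [0,0,0],"hand": 1},
  {"travel": [0.12,0.0363,0],"rot": [0,0,0],"hand": 1},
  {"travel": [0.12,0.0363,0],"rot": [0,0,0],"hand": 1},
  {"travel": [0.12,0.0363,0],"rot": [0,0,0],"hand": 1},
  {"travel": [0.12,0.0363,0],"rot": [0,0,0],"hand": 1},
  {"travel": [0.12,0.0363,0.04],"rot": [0,0,0],"hand": 1},
])

```text
clock: 16.28
position: [507.0, -247.2, 169.8]
ee_rot: [-0.65, 0.76, -0.001, 0.001]
contact_force: [0.2, 0.1, 0.4]
gripper_width: 85.2
grasp_force: 0.0
```

Call:
servo_tool([
  {"travel": [0.12,0.0363,0.04],"rot": [0,0,0],"hand": 1},
  {"travel": [0.12,0.0363,0.04],"rot": [0,0,0],"hand": 1},
  {"travel": [0.12,0.0363,0],"rot": [0,0,0],"hand": 1},
  {"travel": [0,0,0],"rot": [0,0,0],"hand": 1},
  {"travel": [0,0,0],"rot": [0,0,0],"hand": 1},
  {"travel": [0,0,0],"rot": [0,0,0],"hand": 1},
])

```text
clock: 16.78
position: [465.6, -330.2, 148.2]
ee_rot: [-0.649, 0.761, 0.0, -0.0]
contact_force: [0.6, 0.6, -0.2]
gripper_width: 85.3
grasp_force: 0.0
```

```bash
python3 - <<'E'
from h import *
s,im,d=snap("w5");print(s["clock"],s["position"]);rings(im,s)
E
```

```text
16.7833 [ 465.6468902  -330.18051702  148.23877616]
ring px [255. 184.] world [ 464.2 -332. ] axes [54.3 55.4]
mark [ 464.4 -331.1] [22.1 22.2]
```

Call:
servo_tool([
  {"travel": [0.0055,0.004,0.12],"rot": [0,0,0],"hand": 1},
  {"travel": [0,0,0.12],"rot": [0,0,0],"hand": 1},
  {"travel": [0,0,0.12],"rot": [0,0,0],"hand": 1},
  {"travel": [0,0,0.1],"rot": [0,0,0],"hand": 1},
  {"travel": [0,0,0.04],"rot": [0,0,0],"hand": 1},
  {"travel": [0,0,0.034],"rot": [0,0,0],"hand": 1},
  {"travel": [0,0,0],"rot": [0,0,0],"hand": 1},
  {"travel": [0,0,0],"rot": [0,0,0],"hand": 1},
])

```text
clock: 17.5
position: [465.6, -331.4, 16.2]
ee_rot: [-0.65, 0.76, -0.001, 0.0]
contact_force: [0.5, -0.6, -0.5]
gripper_width: 85.3
grasp_force: 0.0
```

Call:
servo_tool([
  {"travel": [0,0,0],"rot": [0,0,0],"hand": 0.3},
  {"travel": [0,0,0],"rot": [0,0,0],"hand": 0.3},
  {"travel": [0,0,0],"rot": [0,0,0],"hand": 0.3},
  {"travel": [0,0,0],"rot": [0,0,0],"hand": 0.3},
  {"travel": [0,0,0],"rot": [0,0,0],"hand": 0.3},
])

```text
clock: 17.92
position: [465.2, -331.8, 17.3]
ee_rot: [-0.65, 0.76, -0.001, 0.0]
contact_force: [-1.4, 1.5, 6.3]
gripper_width: 53.3
grasp_force: 61.9
```

Call:
servo_tool([
  {"travel": [0,0,-0.06],"rot": [0,0,0],"hand": 0.3},
  {"travel": [0,0,-0.12],"rot": [0,0,0],"hand": 0.3},
  {"travel": [0,0,-0.12],"rot": [0,0,0],"hand": 0.3},
  {"travel": [0,0,-0.12],"rot": [0,0,0],"hand": 0.3},
  {"travel": [0,0,-0.12],"rot": [0,0,0],"hand": 0.3},
  {"travel": [0,0,-0.12],"rot": [0,0,0],"hand": 0.3},
  {"travel": [0,0,0],"rot": [0,0,0],"hand": 0.3},
  {"travel": [0,0,0],"rot": [0,0,0],"hand": 0.3},
])

```text
clock: 18.58
position: [465.2, -331.6, 182.5]
ee_rot: [-0.649, 0.761, -0.002, 0.001]
contact_force: [-0.1, 0.3, -3.1]
gripper_width: 53.1
grasp_force: 64.1
```

```bash
python3 - <<'E'
from h import *
plan((632.1,-28.7,180),-99.1,32)
E
```

```text
from [ 465.2 -331.6  182.5] yaw -99.04 rows 11 rot/row [-0.0001 -0.      0.    ] world/row [15.2 27.5 -0.2] | travel/row in final tool axes [-0.1184 -0.0425  0.0009] in current axes [-0.1183 -0.0426  0.0011]
```

Call:
servo_tool([
  {"travel": [-0.1184,-0.0426,0],"rot": [0,0,0],"hand": 0.3},
  {"travel": [-0.1184,-0.0426,0],"rot": [0,0,0],"hand": 0.3},
  {"travel": [-0.1184,-0.0426,0],"rot": [0,0,0],"hand": 0.3},
  {"travel": [-0.1184,-0.0426,0],"rot": [0,0,0],"hand": 0.3},
  {"travel": [-0.1184,-0.0426,0],"rot": [0,0,0],"hand": 0.3},
  {"travel": [-0.1184,-0.0426,0],"rot": [0,0,0],"hand": 0.3},
  {"travel": [-0.1184,-0.0426,0],"rot": [0,0,0],"hand": 0.3},
  {"travel": [-0.1184,-0.0426,0],"rot": [0,0,0],"hand": 0.3},
  {"travel": [-0.1184,-0.0426,0],"rot": [0,0,0],"hand": 0.3},
  {"travel": [-0.1184,-0.0426,0],"rot": [0,0,0],"hand": 0.3},
])

```text
clock: 19.42
position: [615.2, -54.3, 178.1]
ee_rot: [-0.649, 0.761, 0.001, -0.002]
contact_force: [0.8, -0.2, -2.1]
gripper_width: 53.2
grasp_force: 64.0
```

Call:
servo_tool([
  {"travel": [-0.1184,-0.0426,0],"rot": [0,0,0],"hand": 0.3},
  {"travel": [0,0,0.1],"rot": [0,0,0],"hand": 0.3},
  {"travel": [0,0,0.1],"rot": [0,0,0],"hand": 0.3},
  {"travel": [0,0,0.1],"rot": [0,0,0],"hand": 0.3},
  {"travel": [0,0,0.08],"rot": [0,0,0],"hand": 0.3},
  {"travel": [0,0,0.02],"rot": [0,0,0],"hand": 0.3},
  {"travel": [0,0,0],"rot": [0,0,0],"hand": 0.3},
  {"travel": [0,0,0],"rot": [0,0,0],"hand": 0.3},
])

```text
clock: 20.08
position: [631.3, -28.4, 80.2]
ee_rot: [-0.649, 0.76, 0.0, -0.0]
contact_force: [0.1, 0.2, -1.4]
gripper_width: 53.6
grasp_force: 63.9
```

```bash
python3 - <<'E'
from h import *
plan((632.3,-28.7,72),-99.1,32);print(sensors.read_state()["ee_rot"])
E
```

```text
from [631.3 -28.4  80.2] yaw -99.0 rows 1 rot/row [ 0.0001 -0.0001  0.0003] world/row [ 1.  -0.3 -8.2] | travel/row in final tool axes [ 0.0006 -0.0041  0.0327] in current axes [ 0.0006 -0.0041  0.0327]
[-6.49434122e-01  7.60417760e-01  1.92993911e-05 -3.89420345e-04]
```

Call:
servo_tool([
  {"travel": [0,-0.003,0.02],"rot": [0,0,0],"hand": 0.3},
  {"travel": [0,0,0.02],"rot": [0,0,0],"hand": 0.3},
  {"travel": [0,0,0.01],"rot": [0,0,0],"hand": 0.3},
  {"travel": [0,0,0.01],"rot": [0,0,0],"hand": 0.3},
  {"travel": [0,0,0.01],"rot": [0,0,0],"hand": 0.3},
  {"travel": [0,0,0.01],"rot": [0,0,0],"hand": 0.3},
  {"travel": [0,0,0],"rot": [0,0,0],"hand": 0.3},
])

```text
clock: 20.67
position: [631.6, -28.4, 59.8]
ee_rot: [-0.649, 0.761, 0.0, -0.0]
contact_force: [0.4, 0.1, -1.9]
gripper_width: 53.4
grasp_force: 63.9
```

Call:
servo_tool([
  {"travel": [0,0,0.01],"rot": [0,0,0],"hand": 0.3},
  {"travel": [0,0,0.01],"rot": [0,0,0],"hand": 0.3},
  {"travel": [0,0,0.01],"rot": [0,0,0],"hand": 0.3},
  {"travel": [0,0,0.01],"rot": [0,0,0],"hand": 0.3},
  {"travel": [0,0,0.01],"rot": [0,0,0],"hand": 0.3},
  {"travel": [0,0,0],"rot": [0,0,0],"hand": 0.3},
])

```text
clock: 21.17
position: [632.1, -28.4, 49.3]
ee_rot: [-0.65, 0.76, -0.0, 0.0]
contact_force: [-4.0, -0.1, 5.9]
gripper_width: 53.5
grasp_force: 64.7
```

Call:
servo_tool([
  {"travel": [0,0,0],"rot": [0,0,0],"hand": 1},
  {"travel": [0,0,0],"rot": [0,0,0],"hand": 1},
  {"travel": [0,0,0],"rot": [0,0,0],"hand": 1},
  {"travel": [0,0,-0.04],"rot": [0,0,0],"hand": 1},
  {"travel": [0,0,-0.08],"rot": [0,0,0],"hand": 0},
  {"travel": [0,0,-0.04],"rot": [0,0,0],"hand": 0},
  {"travel": [0,0,0],"rot": [0,0,0],"hand": 0},
  {"travel": [0,0,0],"rot": [0,0,0],"hand": 0},
  {"travel": [0,0,0],"rot": [0,0,0],"hand": 0},
  {"travel": [0,0,0],"rot": [0,0,0],"hand": 0},
])

```text
clock: 22.0
position: [631.3, -28.4, 86.8]
ee_rot: [-0.649, 0.761, 0.001, -0.001]
contact_force: [-0.5, 0.1, 0.3]
gripper_width: 12.3
grasp_force: 0.0
```

Call:
servo_tool([
  {"travel": [0,0,0.04],"rot": [0,0,0],"hand": 0},
  {"travel": [0,0,0.03],"rot": [0,0,0],"hand": 0},
  {"travel": [0,0,0.012],"rot": [0,0,0],"hand": 0},
  {"travel": [0,0,0.012],"rot": [0,0,0],"hand": 0},
  {"travel": [0,0,0.012],"rot": [0,0,0],"hand": 0},
  {"travel": [0,0,0.01],"rot": [0,0,0],"hand": 0},
  {"travel": [0,0,0],"rot": [0,0,0],"hand": 0},
  {"travel": [0,0,0],"rot": [0,0,0],"hand": 0},
])

```text
clock: 22.67
position: [631.5, -28.5, 62.1]
ee_rot: [-0.65, 0.76, -0.0, -0.001]
contact_force: [-7.1, 1.4, 16.2]
gripper_width: 0.1
grasp_force: 8.1
```

Call:
servo_tool([
  {"travel": [0,0,-0.12],"rot": [0,0,0],"hand": 0.3},
  {"travel": [0,0,-0.12],"rot": [0,0,0],"hand": 1},
  {"travel": [0,0,-0.12],"rot": [0,0,0],"hand": 1},
  {"travel": [0,0,-0.12],"rot": [0,0,-0.018],"hand": 1},
  {"travel": [0,0,-0.12],"rot": [0,0,-0.018],"hand": 1},
  {"travel": [0,0,0],"rot": [0,0,-0.018],"hand": 1},
  {"travel": [0,0,0],"rot": [0,0,-0.018],"hand": 1},
  {"travel": [0,0,0],"rot": [0,0,-0.018],"hand": 1},
  {"travel": [0,0,0],"rot": [0,0,-0.018],"hand": 1},
  {"travel": [0,0,0],"rot": [0,0,-0.018],"hand": 1},
])

```text
clock: 23.5
position: [632.0, -28.3, 208.6]
ee_rot: [0.894, -0.449, -0.0, -0.0]
contact_force: [-0.6, 0.2, -0.3]
gripper_width: 85.1
grasp_force: 0.0
```

Call:
servo_tool([
  {"travel": [0,0,0],"rot": [0,0,-0.018],"hand": 1},
  {"travel": [0,0,0],"rot": [0,0,-0.018],"hand": 1},
  {"travel": [0,0,0],"rot": [0,0,-0.018],"hand": 1},
  {"travel": [0,0,0],"rot": [0,0,-0.018],"hand": 1},
  {"travel": [0,0,0],"rot": [0,0,-0.018],"hand": 1},
  {"travel": [0,0,0],"rot": [0,0,-0.018],"hand": 1},
  {"travel": [0,0,0],"rot": [0,0,-0.016],"hand": 1},
  {"travel": [0,0,0],"rot": [0,0,0],"hand": 1},
  {"travel": [0,0,0],"rot": [0,0,0],"hand": 1},
])

```text
clock: 24.25
position: [632.0, -28.3, 208.6]
ee_rot: [0.997, -0.08, -0.0, 0.0]
contact_force: [-0.9, 0.2, -0.6]
gripper_width: 85.4
grasp_force: 0.0
```

```bash
python3 - <<'E'
from h import *
s,im,d=snap("w6");print(s["clock"]);print(wproj([[607,-193.4,145],[606,-194,45]],s))
plan((606.9,-193.5,200),-9.1,30)
rings(im,s,62)
cv2.imwrite("pics/w6c.png",cv2.resize(im[20:270,100:433,::-1],None,fx=2.2,fy=2.2))
E
```

```text
24.25
[[447.58012774 207.22557388]
 [399.68990801 177.40817056]]
from [632.  -28.3 208.6] yaw -9.15 rows 6 rot/row [ 0.  0. -0.] world/row [ -4.2 -27.5  -1.4] | travel/row in final tool axes [0.0009 0.1114 0.0057] in current axes [0.001  0.1114 0.0058]
ring px [191. 178.] world [644.5  35.9] axes [53.1 54.9]
ring px [254. 178.] world [634.2 -27.9] axes [52.7 54.4]
mark [643.7  37.1] [22.  22.5]
mark [633.1 -27.7] [21.7 22.1]
```

View pics/w6c.png

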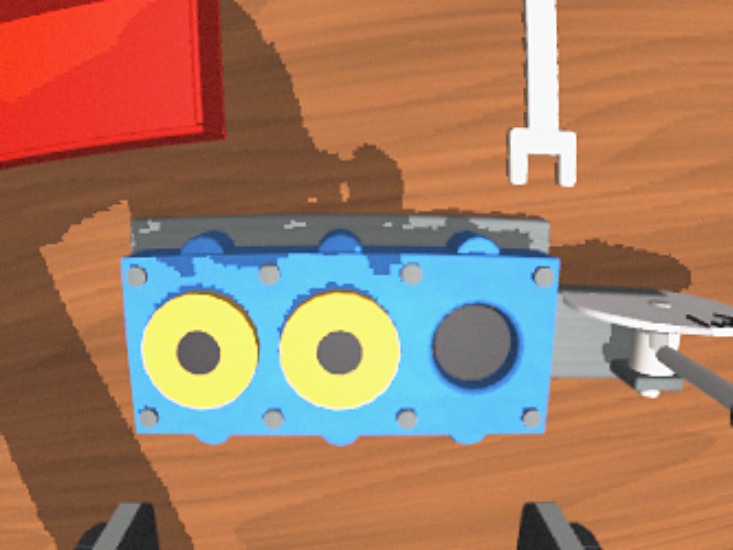

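Both bushings are seated flush in bores 3 and 2 (crop (200,350), (340,350)), with the lever still upright. Next I lean the lever out.

Call:
servo_tool([
  {"travel": [0.001,0.1114,0],"rot": [0,0,0],"hand": 1},
  {"travel": [0.001,0.1114,0],"rot": [0,0,0],"hand": 1},
  {"travel": [0.001,0.1114,0],"rot": [0,0,0],"hand": 1},
  {"travel": [0.001,0.1114,0],"rot": [0,0,0],"hand": 1},
  {"travel": [0.001,0.1114,0],"rot": [0,0,0],"hand": 1},
  {"travel": [0.001,0.1114,0],"rot": [0,0,0],"hand": 1},
  {"travel": [0,0,0.1],"rot": [0,0,0],"hand": 1},
  {"travel": [0,0,0.1],"rot": [0,0,0],"hand": 1},
  {"travel": [0,0,0.1],"rot": [0,0,0],"hand": 1},
  {"travel": [0,0,0.025],"rot": [0,0,0],"hand": 1},
])

```text
clock: 25.13
position: [604.5, -193.4, 123.0]
ee_rot: [0.997, -0.08, -0.004, -0.001]
contact_force: [-0.5, -0.1, -0.8]
gripper_width: 85.2
grasp_force: 0.0
```

Call:
servo_tool([
  {"travel": [0,0,0],"rot": [0,0,0],"hand": 1},
  {"travel": [0,0,0],"rot": [0,0,0],"hand": 0.1},
  {"travel": [0,0,0],"rot": [0,0,0],"hand": 0.1},
  {"travel": [0,0,0],"rot": [0,0,0],"hand": 0.1},
  {"travel": [0,0,0],"rot": [0,0,0],"hand": 0.1},
  {"travel": [0,0,0],"rot": [0,0,0],"hand": 0.1},
  {"travel": [0,0,0],"rot": [0,0,0],"hand": 0.1},
])

```text
clock: 25.72
position: [607.8, -193.6, 129.0]
ee_rot: [0.997, -0.078, 0.001, 0.0]
contact_force: [-0.9, 0.9, 3.8]
gripper_width: 23.1
grasp_force: 58.5
```

```bash
python3 - <<'E'
import numpy as np
r=np.radians
T=lambda t,p:np.array([100*np.sin(r(t))-16*np.sin(r(p)),100*np.cos(r(t))-16*np.cos(r(p))])
th=np.linspace(1,40.5,11);ph=np.linspace(0,20,11)
for i in range(10):
    d=T(th[i+1],ph[i+1])-T(th[i],ph[i]);c,s=np.cos(r(ph[i])),np.sin(r(ph[i]))
    y=np.array([c,-s]);z=np.array([-s,-c]);print((d@y/250).round(4),(d@z/250).round(4))
from h import *
print(2/360); p=tri((133,283),(369,254))[0];print(p)
E
```

```text
0.0253 0.0014
0.0252 0.0023
0.0251 0.0033
0.025 0.0042
0.0249 0.0051
0.0247 0.006
0.0244 0.0069
0.0242 0.0078
0.0239 0.0087
0.0236 0.0096
0.005555555555555556
[ 600.38224431 -464.20509862   -8.08044613]
```

Call:
servo_tool([
  {"travel": [0,0.0253,0.0014],"rot": [0.0056,0,0],"hand": 0.1},
  {"travel": [0,0.0252,0.0023],"rot": [0.0056,0,0],"hand": 0.1},
  {"travel": [0,0.0251,0.0033],"rot": [0.0056,0,0],"hand": 0.1},
  {"travel": [0,0.025,0.0042],"rot": [0.0056,0,0],"hand": 0.1},
  {"travel": [0,0.0249,0.0051],"rot": [0.0056,0,0],"hand": 0.1},
])

```text
clock: 26.13
position: [603.5, -222.0, 123.7]
ee_rot: [0.993, -0.078, 0.009, -0.09]
contact_force: [-2.2, 2.4, 5.4]
gripper_width: 22.8
grasp_force: 61.4
```

Call:
servo_tool([
  {"travel": [0,0.0247,0.006],"rot": [0.0056,0,0],"hand": 0.1},
  {"travel": [0,0.0244,0.0069],"rot": [0.0056,0,0],"hand": 0.1},
  {"travel": [0,0.0242,0.0078],"rot": [0.0056,0,0],"hand": 0.1},
  {"travel": [0,0.0239,0.0087],"rot": [0.0056,0,0],"hand": 0.1},
  {"travel": [0,0.0236,0.0096],"rot": [0.0056,0,0],"hand": 0.1},
])

```text
clock: 26.55
position: [600.2, -249.7, 106.9]
ee_rot: [0.981, -0.078, 0.016, -0.176]
contact_force: [1.6, 3.9, 9.0]
gripper_width: 22.6
grasp_force: 62.1
```

Call:
servo_tool([
  {"travel": [0,0,0],"rot": [0,0,0],"hand": 0.1},
  {"travel": [0,0,0],"rot": [0,0,0],"hand": 0.1},
  {"travel": [0,0,0],"rot": [0,0,0],"hand": 0.1},
])

```text
clock: 26.8
position: [600.8, -252.1, 105.8]
ee_rot: [0.982, -0.076, 0.017, -0.172]
contact_force: [4.9, -3.5, 0.8]
gripper_width: 22.5
grasp_force: 60.8
```

Call:
servo_tool([
  {"travel": [0,0,0],"rot": [0,0,0],"hand": 1},
  {"travel": [0,0,0],"rot": [0,0,0],"hand": 1},
  {"travel": [0,0,0],"rot": [0,0,0],"hand": 1},
  {"travel": [0,0,0],"rot": [0,0,0],"hand": 1},
  {"travel": [0,0,-0.06],"rot": [0,0,0],"hand": 1},
  {"travel": [0,0,-0.12],"rot": [0,0,0],"hand": 1},
  {"travel": [0,0,-0.12],"rot": [-0.0195,0,0],"hand": 1},
  {"travel": [0,0,-0.08],"rot": [-0.0195,0,0],"hand": 1},
  {"travel": [0,-0.08,0],"rot": [-0.0165,0,0],"hand": 1},
  {"travel": [0,-0.08,0],"rot": [0,0,0],"hand": 1},
])

```text
clock: 27.63
position: [599.6, -239.1, 198.4]
ee_rot: [0.997, -0.077, 0.001, 0.001]
contact_force: [-1.2, 0.8, -1.0]
gripper_width: 85.6
grasp_force: 0.0
```

```bash
python3 - <<'E'
from h import *
s=sensors.read_state();print(s["clock"],s["position"],s["ee_rot"])
out=[]
for n in("scene","side"):
    im,d=get_image(n);np.savez(f"pics/{n}1.npz",im=im,d=d)
    hy=np.array([605.5,-192.3,45]);row=np.array([.158,.987,0]);a=np.radians([35,40,45])
    print(n,proj(n,[hy-row*100*np.sin(t)+[0,0,100*np.cos(t)] for t in a]).round(1).tolist())
    u,v=proj(n,(601,-230,90))[0].astype(int);c=im[v-33:v+33,u-33:u+33,::-1];print(u-33,v-33);out.append(cv2.resize(c,(396,396),interpolation=2))
    V=im.max(-1);k=np.argwhere(V[v-33:v+33,u-33:u+33]<45)[:, ::-1]+[u-33,v-33]
    m=(V<50).astype(np.uint8);N,lab,st,ce=cv2.connectedComponentsWithStats(m)
    for i in range(1,N):
        if np.hypot(*(ce[i]-[u,v]))<35 and st[i,4]>15:print("dark",ce[i].round(1),st[i])
cv2.imwrite("pics/lev2.png",np.hstack(out))
E
```

```text
27.6333 [ 599.60773613 -239.147863    198.41096431] [ 9.97020171e-01 -7.71308935e-02  8.86940184e-04  9.04415442e-04]
scene [[196.3, 229.3], [194.2, 231.0], [192.2, 232.8]]
171 203
dark [193.4 232.3] [190 229   7   6  23]
side [[308.6, 206.6], [310.4, 208.6], [312.1, 210.7]]
269 177
dark [310.5 209.5] [308 206   7   7  27]
```

View pics/lev2.png

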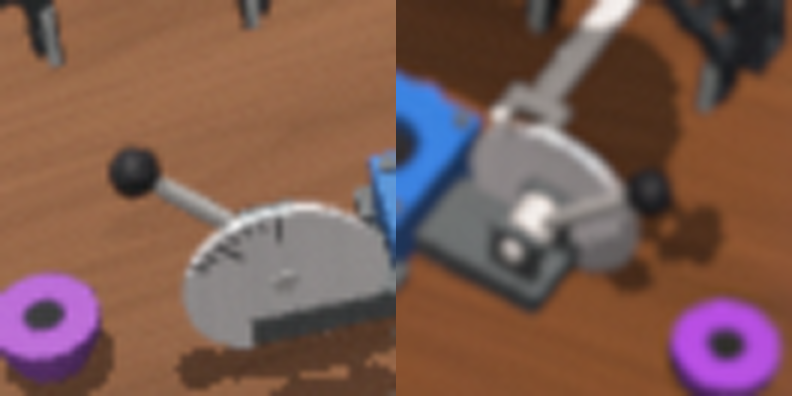

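Lever knob sits at scene (193.3,231.7), which matches about 41°, so it's unlocked. Now gauge L.

Call:
servo_tool([
  {"travel": [0,0,0],"rot": [0,0,0],"hand": 1},
  {"travel": [0,0,0],"rot": [0,0,0],"hand": 1},
])

```text
clock: 27.9
position: [599.5, -241.6, 196.4]
ee_rot: [0.997, -0.079, -0.0, -0.002]
contact_force: [0.1, -0.4, -0.8]
gripper_width: 85.6
grasp_force: 0.0
```

```bash
python3 - <<'E'
from h import *
plan((447,-8,200),-9.1,32)
E
```

```text
from [ 599.5 -241.6  196.4] yaw -9.03 rows 9 rot/row [-0.0001  0.      0.    ] world/row [-16.9  26.    0.4] | travel/row in final tool axes [-0.0833 -0.0918 -0.0016] in current axes [-0.0832 -0.0919 -0.0013]
```

Call:
servo_tool([
  {"travel": [-0.0832,-0.0918,-0.0015],"rot": [0,0,0],"hand": 1},
  {"travel": [-0.0832,-0.0918,-0.0015],"rot": [0,0,0],"hand": 1},
  {"travel": [-0.0832,-0.0918,-0.0015],"rot": [0,0,0],"hand": 1},
  {"travel": [-0.0832,-0.0918,-0.0015],"rot": [0,0,0],"hand": 1},
  {"travel": [-0.0832,-0.0918,-0.0015],"rot": [0,0,0],"hand": 1},
  {"travel": [-0.0832,-0.0918,-0.0015],"rot": [0,0,0],"hand": 1},
  {"travel": [-0.0832,-0.0918,-0.0015],"rot": [0,0,0],"hand": 1},
  {"travel": [-0.0832,-0.0918,-0.0015],"rot": [0,0,0],"hand": 1},
  {"travel": [-0.0832,-0.0918,-0.0015],"rot": [0,0,0],"hand": 1},
  {"travel": [0,0,0],"rot": [0,0,0],"hand": 1},
])

```text
clock: 28.73
position: [445.0, -6.5, 200.9]
ee_rot: [0.997, -0.078, -0.0, -0.002]
contact_force: [0.0, 0.2, 0.8]
gripper_width: 85.6
grasp_force: 0.0
```

Call:
servo_tool([
  {"travel": [0,0,0],"rot": [0,0,0],"hand": 1},
  {"travel": [0,0,0],"rot": [0,0,0],"hand": 1},
])

```text
clock: 28.9
position: [447.7, -8.5, 200.8]
ee_rot: [0.997, -0.079, 0.0, -0.002]
contact_force: [-0.0, 0.6, 0.1]
gripper_width: 85.4
grasp_force: 0.0
```

```bash
cat >> h.py <<'E'
def bails(im,s,pts,r=45,z=88):
    mx=im.max(-1).astype(int);mn=im.min(-1).astype(int);m=((mx>110)&(mx-mn<35)).astype(np.uint8)
    N,lab,st,ce=cv2.connectedComponentsWithStats(m)
    for i in range(1,N):
        if st[i,4]<60: continue
        w=wpix(np.argwhere(lab==i)[:,::-1],s,z)[:,:2]
        if min(np.hypot(*(w.mean(0)-p)) for p in pts)>r: continue
        q=cv2.minAreaRect(w.astype(np.float32));b=cv2.boxPoints(q);e=max((b[1]-b[0],b[2]-b[1]),key=lambda v:np.hypot(*v))
        print("px",ce[i].round(1),st[i].tolist(),"c",np.round(q[0],1),"size",np.round(q[1],1),"long dir deg",np.degrees(np.arctan2(e[1],e[0])).round(1))
E
python3 - <<'E'
from h import *
s,im,d=snap("w7");print(s["clock"],s["position"]);bails(im,s,[(446,-9),(440,77)])
E
```

```text
28.9 [447.74766361  -8.54614309 200.84162794]
px [163.2 194. ] [150, 174, 28, 41, 693] c [458.1  76.4] size [41.3 20.7] long dir deg 13.5
px [252.5 190.7] [229, 180, 48, 17, 466] c [450.8  -6.3] size [42.6 14.2] long dir deg 83.3
px [135.9 217.1] [121, 193, 34, 45, 390] c [441. 108.] size [43.9 20.3] long dir deg 17.5
px [253.6 199.5] [236, 198, 34, 5, 106] c [440.   -4.9] size [29.9  3.8] long dir deg 85.4
```

View pics/w7.png

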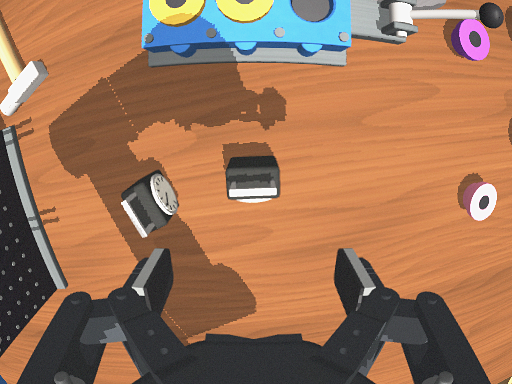

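Gauge L's bail bar is at (253,191) with its dial rim below, so it faces the robot. Gauge R's bail is at (136,217) with its dial at (163,194), so R stands at about (441,108), farther off than first thought. I grasp L by its width.

Call:
servo_tool([
  {"travel": [0,-0.004,0.12],"rot": [0,0,-0.0083],"hand": 1},
  {"travel": [0,0,0.12],"rot": [0,0,0],"hand": 1},
  {"travel": [0,0,0.12],"rot": [0,0,0],"hand": 1},
  {"travel": [0,0,0.12],"rot": [0,0,0],"hand": 1},
  {"travel": [0,0,0.12],"rot": [0,0,0],"hand": 1},
  {"travel": [0,0,0.06],"rot": [0,0,0],"hand": 1},
  {"travel": [0,0,0.045],"rot": [0,0,0],"hand": 1},
  {"travel": [0,0,0],"rot": [0,0,0],"hand": 1},
  {"travel": [0,0,0],"rot": [0,0,0],"hand": 1},
])

```text
clock: 29.7
position: [447.8, -7.4, 23.7]
ee_rot: [0.999, -0.053, -0.001, -0.001]
contact_force: [-0.7, 0.0, 0.4]
gripper_width: 85.4
grasp_force: 0.0
```

Call:
servo_tool([
  {"travel": [0,0,0],"rot": [0,0,0],"hand": 0.3},
  {"travel": [0,0,0],"rot": [0,0,0],"hand": 0.3},
  {"travel": [0,0,0],"rot": [0,0,0],"hand": 0.3},
  {"travel": [0,0,0],"rot": [0,0,0],"hand": 0.3},
  {"travel": [0,0,0],"rot": [0,0,0],"hand": 0.3},
  {"travel": [0,0,0],"rot": [0,0,0],"hand": 0.3},
])

```text
clock: 30.2
position: [448.5, -6.3, 25.6]
ee_rot: [0.999, -0.052, 0.001, -0.002]
contact_force: [-0.5, -0.9, 7.4]
gripper_width: 54.0
grasp_force: 64.0
```

```bash
python3 - <<'E'
from h import *
s,im,d=snap("w8");print(s["position"],s["ee_rot"]);bails(im,s,[s["position"][:2],(441,108)],40)
x,y=s["position"][:2];print(wproj([[x,y,88],[x,y,62]],s))
P=cloud("scene",np.load("pics/scene0.npz")["d"]);
for n in("scene","side"):
    P=cloud(n,np.load(f"pics/{n}1.npz")["d"]).reshape(-1,3)
    for g in((447,-8),(441,108)):
        q=P[(np.hypot(P[:,0]-g[0],P[:,1]-g[1])<48)&(P[:,2]>12)&(P[:,2]<95)]
        print(n,g,len(q),cv2.minAreaRect(q[q[:,2]<64][:,:2].astype(np.float32)),"bail",q[q[:,2]>75].mean(0).round(1),cv2.minAreaRect(q[q[:,2]>75][:,:2].astype(np.float32)))
cv2.imwrite("pics/w8c.png",cv2.resize(im[130:330,130:380,::-1],None,fx=3,fy=3))
E
```

```text
[448.48228821  -6.25223685  25.55952215] [ 0.99863538 -0.05217414  0.00142729 -0.00178937]
px [185.7 262. ] [174, 241, 25, 44, 449] c [483.3  12.9] size [ 4.5 17.6] long dir deg -24.8
px [320.8 262. ] [309, 241, 25, 44, 448] c [478.9 -30.1] size [17.4  4.8] long dir deg 12.1
px [ 21.3 316.8] [0, 279, 46, 78, 993] c [454.8 107.1] size [27.4 57. ] long dir deg -23.2
px [254.  319.2] [197, 290, 112, 51, 2621] c [458.4  -6. ] size [40.1 24.4] long dir deg 84.3
px [358.9 321.2] [348, 306, 24, 28, 421] c [450.4 -46. ] size [10.  15.8] long dir deg -2.7
px [ 83.1 372.7] [73, 363, 20, 19, 186] c [418.3  83.7] size [ 8.1 15.8] long dir deg -7.3
[[256.10197346 337.08054351]
 [255.89077625 295.26144951]]
scene (447, -8) 303 ((449.3138427734375, -11.115259170532227), (55.11189270019531, 38.39864730834961), 80.9013671875) bail [446.8  -9.4  85.6] ((446.50152587890625, -11.64155387878418), (41.556488037109375, 11.267772674560547), 89.18142700195312)
scene (441, 108) 296 ((438.8495178222656, 107.28988647460938), (56.730499267578125, 41.93954086303711), 18.110000610351562) bail [439.6 109.4  85.4] ((438.9254150390625, 110.75132751464844), (42.789344787597656, 8.099498748779297), 15.974522590637207)
side (447, -8) 326 ((442.17578125, -7.838375091552734), (55.682472229003906, 39.803462982177734), 89.82354736328125) bail [446.4  -7.8  87.3] ((446.25048828125, -6.960361480712891), (39.99901580810547, 10.07950496673584), 84.39885711669922)
side (441, 108) 302 ((436.65435791015625, 111.92121887207031), (58.219573974609375, 38.21244430541992), 15.731788635253906) bail [435.7 114.   86.8] ((438.9189453125, 114.88805389404297), (44.16801071166992, 6.621018886566162), 16.80060386657715)
```

View pics/w8c.png

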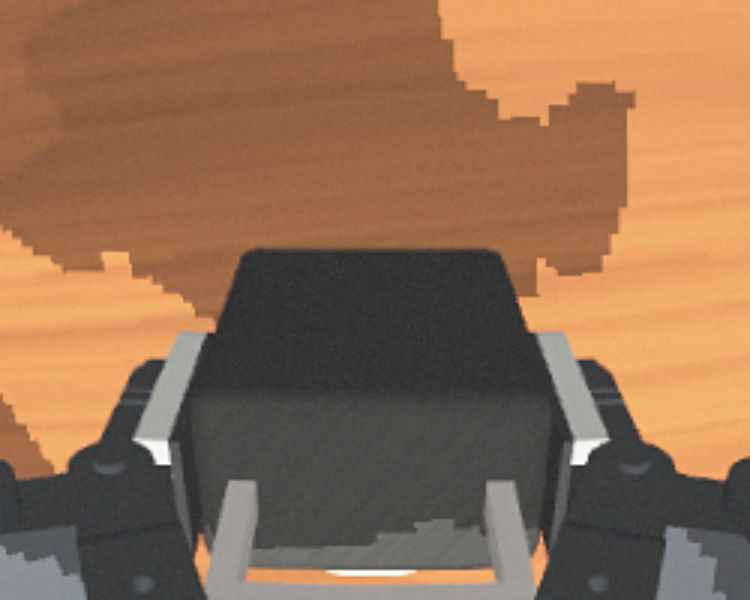

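Call:
servo_tool([
  {"travel": [0,0,-0.06],"rot": [0,0,0],"hand": 0.3},
  {"travel": [0,0,-0.12],"rot": [0,0,0],"hand": 0.3},
  {"travel": [0,0,-0.12],"rot": [0,0,0],"hand": 0.3},
  {"travel": [0,0,-0.12],"rot": [0,0,0],"hand": 0.3},
  {"travel": [0,0,-0.12],"rot": [0,0,0],"hand": 0.3},
  {"travel": [0,0,0],"rot": [0,0,0],"hand": 0.3},
])

```text
clock: 30.75
position: [450.6, -5.9, 164.9]
ee_rot: [0.999, -0.052, 0.006, -0.003]
contact_force: [1.1, 0.6, -3.6]
gripper_width: 53.4
grasp_force: 64.4
```

```bash
python3 - <<'E'
from h import *
s=sensors.read_state();print(s["position"],s["gripper_width"],s["grasp_force"])
for n in("scene","side"):
    f=np.load(f"pics/{n}0.npz");im=f["im"].reshape(-1,3).astype(int);P=cloud(n,f["d"]).reshape(-1,3)
    for hx in(373,511):
        m=(abs(P[:,0]-hx)<25)&(P[:,1]>255)&(P[:,1]<340)&(P[:,2]>180)&(P[:,2]<225)
        q=P[m];zt=np.percentile(q[:,2],[5,25,50,75,95]).round(1) if len(q) else 0
        if len(q):
            a=q[(q[:,1]>285)&(q[:,1]<330)]
            print(n,hx,len(q),"x",np.percentile(q[:,0],[2,50,98]).round(1),"y",q[:,1].min().round(1),"z",zt,"mid z",np.percentile(a[:,2],[10,50,90]).round(1) if len(a) else 0)
    b=P[(im.max(1)<60)&(P[:,0]>320)&(P[:,0]<560)&(P[:,1]>325)&(P[:,1]<375)&(P[:,2]>40)&(P[:,2]<212)]
    c=np.polyfit(b[:,0],b[:,1],1);print(n,"board face y=",c,"at373,511",np.polyval(c,[373,511]).round(1),np.std(b[:,1]-np.polyval(c,b[:,0])).round(2),"topz",P[(abs(P[:,1]-350)<12)&(abs(P[:,0]-440)<100)][:,2].max())
E
```

```text
[450.57206849  -5.91990193 164.85981865] 53.44276008857078 64.39128398895264
scene 373 91 x [357.4 377.8 391.4] y 262.3 z [194.6 198.4 200.7 203.2 210.3] mid z [196.7 200.4 202.9]
scene 511 104 x [494.1 510.6 531.1] y 262.9 z [193.9 198.7 201.5 204.3 209.5] mid z [197.2 200.8 204.5]
scene board face y= [2.70656329e-03 3.40674347e+02] at373,511 [341.7 342.1] 1.79 topz 225.47002284418247
side 373 82 x [361.3 368.7 384.4] y 266.3 z [199.3 201.8 203.9 205.4 208.6] mid z [200.1 203.8 206.5]
side 511 76 x [497.7 508.8 519.8] y 268.0 z [198.3 201.4 203.  205.  210. ] mid z [199.9 202.2 205.4]
side board face y= [1.24540853e-03 3.45720172e+02] at373,511 [346.2 346.4] 1.88 topz 226.14650772018192
```

Call:
servo_tool([
  {"travel": [0,0,0],"rot": [0,0,-0.019],"hand": 0.3},
  {"travel": [0,0,0],"rot": [0,0,-0.019],"hand": 0.3},
  {"travel": [0,0,0],"rot": [0,0,-0.019],"hand": 0.3},
  {"travel": [0,0,0],"rot": [0,0,-0.019],"hand": 0.3},
  {"travel": [0,0,0],"rot": [0,0,-0.019],"hand": 0.3},
  {"travel": [0,0,0],"rot": [0,0,-0.019],"hand": 0.3},
  {"travel": [0,0,0],"rot": [0,0,-0.019],"hand": 0.3},
  {"travel": [0,0,0],"rot": [0,0,-0.019],"hand": 0.3},
  {"travel": [0,0,0],"rot": [0,0,-0.019],"hand": 0.3},
  {"travel": [0,0,0],"rot": [0,0,-0.019],"hand": 0.3},
])

```text
clock: 31.58
position: [446.1, -6.8, 158.1]
ee_rot: [0.854, 0.52, -0.0, -0.002]
contact_force: [-0.5, 1.2, -3.0]
gripper_width: 53.2
grasp_force: 64.2
```

Call:
servo_tool([
  {"travel": [0,0,0],"rot": [0,0,-0.019],"hand": 0.3},
  {"travel": [0,0,0],"rot": [0,0,-0.019],"hand": 0.3},
  {"travel": [0,0,0],"rot": [0,0,-0.019],"hand": 0.3},
  {"travel": [0,0,0],"rot": [0,0,-0.019],"hand": 0.3},
  {"travel": [0,0,0],"rot": [0,0,0],"hand": 0.3},
  {"travel": [0,0,0],"rot": [0,0,0],"hand": 0.3},
])

```text
clock: 32.08
position: [446.4, -6.8, 158.5]
ee_rot: [0.71, 0.704, 0.001, -0.002]
contact_force: [-0.1, -0.1, -2.8]
gripper_width: 53.4
grasp_force: 64.2
```

```bash
python3 - <<'E'
from h import *
print(sensors.read_state()["joints"].round(2));plan((510.5,185,160),90,32)
E
```

```text
[ 0.35  0.16 -0.52 -0.   -0.9   2.79]
from [446.4  -6.8 158.5] yaw 89.54 rows 7 rot/row [-0.     -0.0001 -0.0002] world/row [ 9.2 27.4  0.2] | travel/row in final tool axes [ 0.1096  0.0366 -0.0009] in current axes [ 0.1099  0.0357 -0.0006]
```

Call:
servo_tool([
  {"travel": [0.11,0.036,-0.001],"rot": [0,0,-0.0013],"hand": 0.3},
  {"travel": [0.11,0.036,-0.001],"rot": [0,0,0],"hand": 0.3},
  {"travel": [0.11,0.036,-0.001],"rot": [0,0,0],"hand": 0.3},
  {"travel": [0.11,0.036,-0.001],"rot": [0,0,0],"hand": 0.3},
  {"travel": [0.11,0.036,-0.001],"rot": [0,0,0],"hand": 0.3},
  {"travel": [0.11,0.036,-0.001],"rot": [0,0,0],"hand": 0.3},
  {"travel": [0.11,0.036,-0.001],"rot": [0,0,0],"hand": 0.3},
  {"travel": [0,0,0],"rot": [0,0,0],"hand": 0.3},
  {"travel": [0,0,0],"rot": [0,0,0],"hand": 0.3},
  {"travel": [0,0,0],"rot": [0,0,0],"hand": 0.3},
])

```text
clock: 32.92
position: [509.0, 185.4, 160.9]
ee_rot: [0.706, 0.708, 0.0, -0.001]
contact_force: [-0.4, -1.0, -4.4]
gripper_width: 53.6
grasp_force: 64.2
```

```bash
python3 - <<'E'
from h import *
s,im,d=snap("w9");print(s["position"],s["ee_rot"])
print("pred tips/base L,R prong",wproj([[502.5,266,204],[518.5,266,204],[502.5,344,204],[518.5,344,204],[365.5,266,204],[381.5,266,204]],s).round(0).tolist())
cv2.imwrite("pics/w9b.png",im[...,::-1])
E
```

```text
[509.00710395 185.40586717 160.88271891] [ 7.06379770e-01  7.07831782e-01  1.30108551e-04 -1.33159326e-03]
pred tips/base L,R prong [[231.0, 103.0], [280.0, 103.0], [233.0, -97.0], [278.0, -97.0], [-39.0, 133.0], [-22.0, 130.0]]
```

View pics/w9b.png

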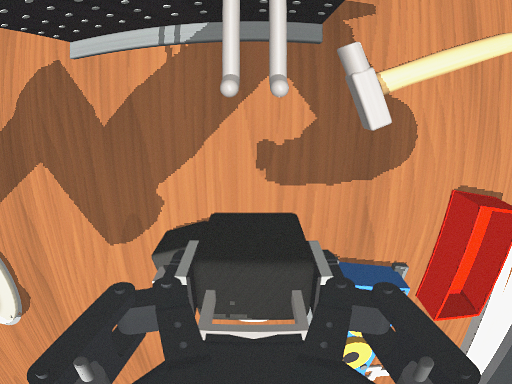

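```bash
python3 - <<'E'
from h import *
f=np.load("pics/w9.npz");s={k:f[k] for k in f};d=f["d"]
c=camera_params("wrist");K=c["camera_matrix"];T=np.eye(4);T[:3,:3]=Rn.from_quat(s["ee_rot"]).as_matrix();T[:3,3]=s["position"];T=T@c["mount"]
def p3(u,v):
    a=(np.array([u,v])-K[:2,2])/K[0,0];r=np.hypot(*a);v3=np.r_[a*np.sin(r)/r,np.cos(r)];v3*=d[v,u]/v3[2]
    return (T[:3,:3]@v3+T[:3,3]).round(1)
for uv in[(230,87),(279,87),(230,84),(231,60),(231,40),(231,20),(231,4),(278,60),(278,40),(278,20),(278,4),(256,325),(220,328),(290,328),(256,275),(60,12),(230,30)]:print(uv,d[uv[1],uv[0]],p3(*uv))
E
```

```text
(230, 87) 87.67922 [502.7 271.1 208.8]
(279, 87) 87.00087 [517.7 271.2 209.5]
(230, 84) 87.979485 [502.6 272.1 208.2]
(231, 60) 91.90256 [502.4 280.8 201.2]
(231, 40) 89.778 [502.4 287.8 201.1]
(231, 20) 87.316345 [502.4 294.9 201.4]
(231, 4) 84.965836 [502.3 300.7 201.9]
(278, 60) 92.3157 [518.1 280.9 200.7]
(278, 40) 88.725945 [517.9 287.6 202.3]
(278, 20) 87.2897 [518.  295.  201.4]
(278, 4) 85.6737 [518.1 301.  201.1]
(256, 325) 103.983955 [511.1 188.1 218.9]
(220, 328) 103.47522 [497.6 187.  219.8]
(290, 328) 102.87351 [523.8 187.5 220.3]
(256, 275) 122.552925 [511.2 196.3 196.6]
(60, 12) 159.08813 [365.7 345.8 109.2]
(230, 30) 88.02572 [502.1 291.2 201.8]
```

Prong tips are at (230,87) and (279,87), at z≈209 (prong top 201.5), and the held bail is at (256,325), aligned with them. Inserting.

Call:
servo_tool([
  {"travel": [0,0,0.016],"rot": [0,0,0],"hand": 0.3},
  {"travel": [0.06,0,0],"rot": [0,0,0],"hand": 0.3},
  {"travel": [0.06,0,0],"rot": [0,0,0],"hand": 0.3},
  {"travel": [0.06,0,0],"rot": [0,0,0],"hand": 0.3},
  {"travel": [0.06,0,0],"rot": [0,0,0],"hand": 0.3},
  {"travel": [0.04,0,0],"rot": [0,0,0],"hand": 0.3},
  {"travel": [0.04,0,0],"rot": [0,0,0],"hand": 0.3},
  {"travel": [0,0,0],"rot": [0,0,0],"hand": 0.3},
  {"travel": [0,0,0],"rot": [0,0,0],"hand": 0.3},
])

```text
clock: 33.72
position: [509.4, 266.5, 157.8]
ee_rot: [0.705, 0.709, 0.001, -0.001]
contact_force: [-0.3, 0.5, -3.0]
gripper_width: 53.4
grasp_force: 64.1
```

Call:
servo_tool([
  {"travel": [0.04,0,0.002],"rot": [0,0,0],"hand": 0.3},
  {"travel": [0.04,0,0.002],"rot": [0,0,0],"hand": 0.3},
  {"travel": [0.04,0,0],"rot": [0,0,0],"hand": 0.3},
  {"travel": [0,0,0],"rot": [0,0,0],"hand": 0.3},
  {"travel": [0,0,0],"rot": [0,0,0],"hand": 0.3},
])

```text
clock: 34.13
position: [509.5, 296.6, 157.0]
ee_rot: [0.706, 0.709, 0.001, -0.001]
contact_force: [0.4, -0.4, -3.1]
gripper_width: 53.4
grasp_force: 64.1
```

Call:
servo_tool([
  {"travel": [0,0,0.016],"rot": [0,0,0],"hand": 0.3},
  {"travel": [0,0,0.016],"rot": [0,0,0],"hand": 0.3},
  {"travel": [0,0,0.012],"rot": [0,0,0],"hand": 0.3},
  {"travel": [0,0,0.006],"rot": [0,0,0],"hand": 0.3},
  {"travel": [0,0,0],"rot": [0,0,0],"hand": 0.3},
  {"travel": [0,0,0],"rot": [0,0,0],"hand": 0.3},
])

```text
clock: 34.63
position: [509.6, 295.8, 144.6]
ee_rot: [0.706, 0.708, 0.001, -0.001]
contact_force: [-0.5, 0.1, -2.4]
gripper_width: 53.4
grasp_force: 64.2
```

Call:
servo_tool([
  {"travel": [0,0,0.004],"rot": [0,0,0],"hand": 0.3},
  {"travel": [0,0,0.004],"rot": [0,0,0],"hand": 0.3},
  {"travel": [0,0,0],"rot": [0,0,0],"hand": 0.3},
  {"travel": [0,0,0],"rot": [0,0,0],"hand": 0.3},
])

```text
clock: 34.97
position: [509.8, 295.8, 144.3]
ee_rot: [0.706, 0.709, 0.002, -0.001]
contact_force: [-3.1, -1.2, 5.5]
gripper_width: 53.7
grasp_force: 65.4
```

Call:
servo_tool([
  {"travel": [0,0,0],"rot": [0,0,0],"hand": 1},
  {"travel": [0,0,0],"rot": [0,0,0],"hand": 1},
  {"travel": [0,0,0],"rot": [0,0,0],"hand": 1},
  {"travel": [0,0,0],"rot": [0,0,0],"hand": 1},
  {"travel": [0,0,-0.04],"rot": [0,0,0],"hand": 1},
  {"travel": [0,0,-0.08],"rot": [0,0,0],"hand": 1},
  {"travel": [0,0,-0.12],"rot": [0,0,0],"hand": 1},
  {"travel": [0,0,-0.12],"rot": [0,0,0],"hand": 1},
  {"travel": [0,0,-0.08],"rot": [0,0,0],"hand": 1},
  {"travel": [0,0,0],"rot": [0,0,0],"hand": 1},
])

```text
clock: 35.8
position: [511.9, 297.0, 259.3]
ee_rot: [0.706, 0.709, 0.007, 0.0]
contact_force: [-0.1, -0.0, 0.3]
gripper_width: 85.5
grasp_force: 0.0
```

```bash
python3 - <<'E'
from h import *
s=sensors.read_state();print(s["joints"].round(2))
for n in("scene","side"):
    im,d=get_image(n);P=cloud(n,d).reshape(-1,3);np.savez(f"pics/{n}2.npz",im=im,d=d)
    q=P[(abs(P[:,0]-510)<45)&(abs(P[:,1]-298)<40)&(P[:,2]>90)&(P[:,2]<235)]
    print(n,len(q),"boot",np.percentile(q[q[:,2]<175],[3,50,97],axis=0).round(0).tolist(),q[:,2].max())
    u,v=proj(n,(510,297,160))[0].astype(int);cv2.imwrite(f"pics/g_{n}.png",cv2.resize(im[v-30:v+30,u-30:u+30,::-1],(396,396),interpolation=2))
cv2.imwrite("pics/g.png",np.hstack([cv2.imread(f"pics/g_{n}.png") for n in("scene","side")]))
plan((439,112,205),-73.5,32)
E
```

```text
[ 0.8   0.3  -0.04  0.   -1.21  2.35]
scene 415 boot [[487.0, 268.0, 122.0], [531.0, 276.0, 149.0], [538.0, 306.0, 173.0]] 210.17786813364862
side 416 boot [[481.0, 272.0, 125.0], [491.0, 278.0, 153.0], [530.0, 309.0, 173.0]] 212.11180573474843
from [509.7 295.9 254.1] yaw 90.2 rows 26 rot/row [-0.     -0.      0.0175] world/row [-2.7 -7.1 -1.9] | travel/row in final tool axes [0.024  0.0185 0.0075] in current axes [-0.0283 -0.011   0.0074]
```

View pics/g.png

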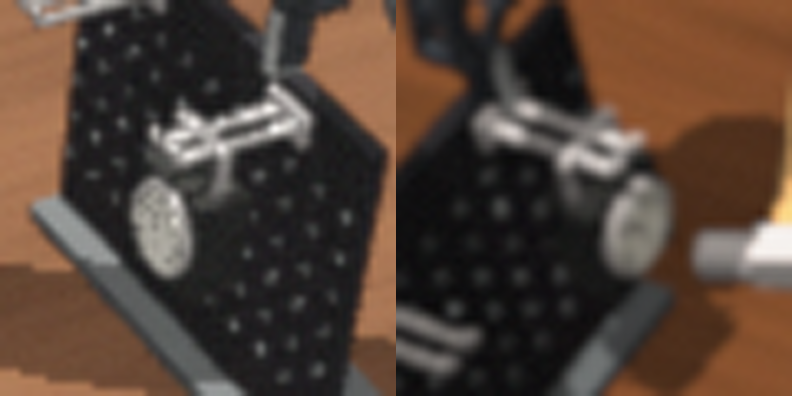

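Gauge 1 hangs on hook b (its dial faces outward in both crops). Next is gauge 2.

Call:
servo_tool([
  {"travel": [-0.105,-0.0404,0],"rot": [0,0,0],"hand": 1},
  {"travel": [-0.105,-0.0404,0],"rot": [0,0,0],"hand": 1},
  {"travel": [-0.105,-0.0404,0],"rot": [0,0,0],"hand": 1},
  {"travel": [-0.105,-0.0404,0],"rot": [0,0,0],"hand": 1},
  {"travel": [-0.105,-0.0404,0],"rot": [0,0,0],"hand": 1},
  {"travel": [-0.105,-0.0404,0],"rot": [0,0,0],"hand": 1},
  {"travel": [-0.105,-0.0404,0],"rot": [0,0,0],"hand": 1},
  {"travel": [0,0,0],"rot": [0,0,0.019],"hand": 1},
  {"travel": [0,0,0],"rot": [0,0,0.019],"hand": 1},
  {"travel": [0,0,0],"rot": [0,0,0.019],"hand": 1},
])

```text
clock: 36.73
position: [438.6, 110.6, 251.1]
ee_rot: [0.823, 0.568, -0.0, -0.001]
contact_force: [-0.2, 0.4, -1.1]
gripper_width: 85.2
grasp_force: 0.0
```

Call:
servo_tool([
  {"travel": [0,0,0],"rot": [0,0,0.019],"hand": 1},
  {"travel": [0,0,0],"rot": [0,0,0.019],"hand": 1},
  {"travel": [0,0,0],"rot": [0,0,0.019],"hand": 1},
  {"travel": [0,0,0],"rot": [0,0,0.019],"hand": 1},
  {"travel": [0,0,0],"rot": [0,0,0.019],"hand": 1},
  {"travel": [0,0,0],"rot": [0,0,0.019],"hand": 1},
  {"travel": [0,0,0],"rot": [0,0,0.019],"hand": 1},
  {"travel": [0,0,0],"rot": [0,0,0.019],"hand": 1},
  {"travel": [0,0,0],"rot": [0,0,0.019],"hand": 1},
  {"travel": [0,0,0],"rot": [0,0,0.019],"hand": 1},
])

```text
clock: 37.57
position: [438.7, 111.2, 250.7]
ee_rot: [1.0, 0.008, -0.001, -0.001]
contact_force: [-0.6, 0.2, 1.0]
gripper_width: 85.3
grasp_force: 0.0
```

Call:
servo_tool([
  {"travel": [0,0,0],"rot": [0,0,0.019],"hand": 1},
  {"travel": [0,0,0],"rot": [0,0,0.019],"hand": 1},
  {"travel": [0,0,0],"rot": [0,0,0.019],"hand": 1},
  {"travel": [0,0,0],"rot": [0,0,0.019],"hand": 1},
  {"travel": [0,0,0],"rot": [0,0,0.019],"hand": 1},
  {"travel": [0,0,0],"rot": [0,0,0.019],"hand": 1},
  {"travel": [0,0,0.06],"rot": [0,0,0.019],"hand": 1},
  {"travel": [0,0,0.1],"rot": [0,0,0.019],"hand": 1},
  {"travel": [0,0,0.1],"rot": [0,0,0.019],"hand": 1},
  {"travel": [0,0,0],"rot": [0,0,0.019],"hand": 1},
])

```text
clock: 38.4
position: [435.6, 109.9, 181.4]
ee_rot: [0.831, -0.556, -0.004, 0.004]
contact_force: [-0.3, -0.5, 0.4]
gripper_width: 85.4
grasp_force: 0.0
```

Call:
servo_tool([
  {"travel": [0,0,0],"rot": [0,0,0.019],"hand": 1},
  {"travel": [0,0,0],"rot": [0,0,0],"hand": 1},
  {"travel": [0,0,0],"rot": [0,0,0],"hand": 1},
  {"travel": [0,0,0],"rot": [0,0,0],"hand": 1},
])

```text
clock: 38.73
position: [439.3, 111.7, 186.8]
ee_rot: [0.8, -0.601, -0.001, -0.001]
contact_force: [-0.6, 0.5, -0.4]
gripper_width: 84.9
grasp_force: 0.0
```

```bash
cat >> h.py <<'E'
def wcloud(d,s):
    c=camera_params("wrist");K=c["camera_matrix"];T=np.eye(4);T[:3,:3]=Rn.from_quat(s["ee_rot"]).as_matrix();T[:3,3]=s["position"];T=T@c["mount"]
    v,u=np.mgrid[:384,:512];a=np.stack([u,v],-1)-K[:2,2];a=a/K[0,0];r=np.hypot(a[...,0],a[...,1])+1e-9
    p=np.concatenate([a*(np.tan(r)/r)[...,None],np.ones_like(r)[...,None]],-1)*d[...,None]
    return p@T[:3,:3].T+T[:3,3]
E
python3 - <<'E'
from h import *
s,im,d=snap("w10");print(s["clock"],s["position"],s["ee_rot"]);P=wcloud(d,s).reshape(-1,3);c=im.reshape(-1,3).astype(int)
m=np.hypot(P[:,0]-439,P[:,1]-112)<48
for nm,k in(("bail",m&(P[:,2]>77)&(P[:,2]<95)),("boot top",m&(P[:,2]>55)&(P[:,2]<67)),("dial",m&(c.max(1)>150)&(np.ptp(c,axis=1)<35)&(P[:,2]<60)&(P[:,2]>8))):
    q=P[k]
    if len(q)>5:print(nm,len(q),q.mean(0).round(1),cv2.minAreaRect(q[:,:2].astype(np.float32)))
plan((439,112,24),-73.5,30)
E
```

```text
38.7333 [439.28212927 111.67530629 186.76052149] [ 0.79960564 -0.60052381 -0.00089653 -0.0010873 ]
bail 385 [437.5 114.6  86.3] ((437.3412170410156, 115.05378723144531), (41.82549285888672, 6.550776481628418), 16.93963623046875)
boot top 1511 [439.  110.3  60.3] ((438.05035400390625, 112.91509246826172), (54.37886047363281, 36.58086395263672), 16.473928451538086)
dial 513 [443.3  96.6  41. ] ((438.416748046875, 110.83538818359375), (47.371849060058594, 34.450958251953125), 16.111465454101562)
from [439.4 111.8 186.9] yaw -73.84 rows 6 rot/row [-0.      0.0001 -0.0002] world/row [ -0.1   0.  -27.2] | travel/row in final tool axes [-0.0002  0.0002  0.1086] in current axes [1.000e-04 3.000e-04 1.086e-01]
```

Call:
servo_tool([
  {"travel": [-0.01,0.003,0.12],"rot": [0,0,0],"hand": 1},
  {"travel": [0,0,0.12],"rot": [0,0,0],"hand": 1},
  {"travel": [0,0,0.12],"rot": [0,0,0],"hand": 1},
  {"travel": [0,0,0.12],"rot": [0,0,0],"hand": 1},
  {"travel": [0,0,0.1],"rot": [0,0,0],"hand": 1},
  {"travel": [0,0,0.04],"rot": [0,0,0],"hand": 1},
  {"travel": [0,0,0.031],"rot": [0,0,0],"hand": 1},
  {"travel": [0,0,0],"rot": [0,0,0],"hand": 1},
  {"travel": [0,0,0],"rot": [0,0,0],"hand": 1},
])

```text
clock: 39.53
position: [438.6, 114.7, 24.6]
ee_rot: [0.799, -0.601, -0.001, -0.002]
contact_force: [-0.2, -0.3, 0.4]
gripper_width: 85.4
grasp_force: 0.0
```

Call:
servo_tool([
  {"travel": [0,0,0],"rot": [0,0,0],"hand": 0.3},
  {"travel": [0,0,0],"rot": [0,0,0],"hand": 0.3},
  {"travel": [0,0,0],"rot": [0,0,0],"hand": 0.3},
  {"travel": [0,0,0],"rot": [0,0,0],"hand": 0.3},
  {"travel": [0,0,0],"rot": [0,0,0],"hand": 0.3},
  {"travel": [0,0,0],"rot": [0,0,0],"hand": 0.3},
])

```text
clock: 40.03
position: [438.5, 114.7, 25.4]
ee_rot: [0.799, -0.601, -0.0, -0.002]
contact_force: [-1.5, 0.7, 5.9]
gripper_width: 53.5
grasp_force: 64.0
```

Call:
servo_tool([
  {"travel": [0,0,-0.06],"rot": [0,0,0],"hand": 0.3},
  {"travel": [0,0,-0.12],"rot": [0,0,0],"hand": 0.3},
  {"travel": [0,0,-0.12],"rot": [0,0,0],"hand": 0.3},
  {"travel": [0,0,-0.12],"rot": [0,0,0.015],"hand": 0.3},
  {"travel": [0,0,-0.12],"rot": [0,0,0.015],"hand": 0.3},
  {"travel": [0,0,0],"rot": [0,0,0.015],"hand": 0.3},
  {"travel": [0,0,0],"rot": [0,0,0],"hand": 0.3},
  {"travel": [0,0,0],"rot": [0,0,0],"hand": 0.3},
])

```text
clock: 40.7
position: [437.0, 113.6, 158.8]
ee_rot: [-0.707, 0.707, 0.001, 0.001]
contact_force: [-0.2, 0.1, -3.3]
gripper_width: 53.4
grasp_force: 64.6
```

```bash
python3 - <<'E'
from h import *
plan((373.5,185,160),-90,25)
E
```

```text
from [437.  113.6 158.8] yaw -90.06 rows 4 rot/row [ 0.      0.0001 -0.    ] world/row [-15.9  17.8   0.3] | travel/row in final tool axes [-0.0714  0.0635 -0.0012] in current axes [-0.0713  0.0636 -0.0009]
```

Call:
servo_tool([
  {"travel": [-0.0713,0.0636,0],"rot": [0,0,0],"hand": 0.3},
  {"travel": [-0.0713,0.0636,0],"rot": [0,0,0],"hand": 0.3},
  {"travel": [-0.0713,0.0636,0],"rot": [0,0,0],"hand": 0.3},
  {"travel": [-0.0713,0.0636,0],"rot": [0,0,0],"hand": 0.3},
  {"travel": [0,0,0],"rot": [0,0,0],"hand": 0.3},
  {"travel": [0,0,0],"rot": [0,0,0],"hand": 0.3},
  {"travel": [0,0,0],"rot": [0,0,0],"hand": 0.3},
])

```text
clock: 41.28
position: [374.2, 185.0, 158.5]
ee_rot: [-0.707, 0.708, 0.001, -0.0]
contact_force: [-0.6, 0.6, -2.4]
gripper_width: 53.0
grasp_force: 64.4
```

```bash
python3 - <<'E'
from h import *
s,im,d=snap("w11");P=wcloud(d,s).reshape(-1,3);p=s["position"];print(p,s["ee_rot"]);c=im.reshape(-1,3).astype(int)
m=(d.reshape(-1)>0)&(abs(P[:,0]-p[0])<35)&(abs(P[:,1]-p[1])<30)
b=P[m&(P[:,2]>p[2]+46)&(P[:,2]<p[2]+66)&(c.min(1)>90)];t=P[m&(P[:,2]>p[2]+30)&(P[:,2]<p[2]+44)&(c.max(1)<110)]
for nm,q in(("bail",b),("boot",t)):print(nm,len(q),np.percentile(q,[3,50,97],axis=0).round(1).tolist() if len(q) else"")
for n in("scene","side"):
    f=np.load(f"pics/{n}2.npz");im2=f["im"].reshape(-1,3).astype(int);Q=cloud(n,f["d"]).reshape(-1,3)
    g=(im2.min(1)>120)
    for hx in(373,511):
        q=Q[g&(abs(Q[:,0]-hx)<20)&(Q[:,1]>255)&(Q[:,1]<340)&(Q[:,2]>185)&(Q[:,2]<215)]
        print(n,hx,len(q),np.percentile(q,[3,50,97],axis=0).round(1).tolist(),q.mean(0).round(1))
E
```

```text
[374.18861139 184.99125508 158.49839283] [-7.06657788e-01  7.07554904e-01  9.09398087e-04 -1.74020733e-05]
bail 2182 [[354.8, 181.8, 206.1], [374.9, 183.0, 218.7], [395.1, 187.5, 220.6]]
boot 7407 [[348.2, 168.7, 189.9], [375.2, 180.0, 193.7], [402.0, 198.5, 198.7]]
scene 373 61 [[362.3, 267.7, 197.0], [376.5, 302.1, 201.9], [387.3, 337.6, 207.2]] [374.  303.4 201.8]
scene 511 94 [[493.7, 266.9, 195.6], [510.4, 296.7, 202.1], [527.5, 339.5, 209.0]] [510.  303.9 202.3]Traceback (most recent call last):
  File "<stdin>", line 11, in <module>
    return _quantile_unchecked(
        a, q, axis, out, overwrite_input, method, keepdims, weights)
    return _ureduce(a,
                    func=_quantile_ureduce_func,
    ...<5 lines>...
                    overwrite_input=overwrite_input,
                    method=method)
    r = func(a, **kwargs)
    result = _quantile(arr,
                       quantiles=q,
    ...<2 lines>...
                       out=out,
                       weights=wgt)
    slices_having_nans = np.isnan(arr[-1, ...])
                                  ~~~^^^^^^^^^
IndexError: index -1 is out of bounds for axis 0 with size 0
```

Call:
servo_tool([
  {"travel": [-0.06,0.003,0.006],"rot": [0,0,0],"hand": 0.3},
  {"travel": [-0.06,0,0],"rot": [0,0,0],"hand": 0.3},
  {"travel": [-0.06,0,0],"rot": [0,0,0],"hand": 0.3},
  {"travel": [-0.06,0,0],"rot": [0,0,0],"hand": 0.3},
  {"travel": [-0.04,0,0],"rot": [0,0,0],"hand": 0.3},
  {"travel": [-0.03,0,0],"rot": [0,0,0],"hand": 0.3},
  {"travel": [0,0,0],"rot": [0,0,0],"hand": 0.3},
  {"travel": [0,0,0],"rot": [0,0,0],"hand": 0.3},
])

```text
clock: 42.0
position: [373.9, 263.2, 157.9]
ee_rot: [-0.706, 0.708, 0.001, 0.001]
contact_force: [-0.3, 0.5, -3.0]
gripper_width: 53.0
grasp_force: 64.5
```

Call:
servo_tool([
  {"travel": [-0.04,0,0.002],"rot": [0,0,0],"hand": 0.3},
  {"travel": [-0.04,0,0.002],"rot": [0,0,0],"hand": 0.3},
  {"travel": [-0.04,0,0],"rot": [0,0,0],"hand": 0.3},
  {"travel": [-0.016,0,0],"rot": [0,0,0],"hand": 0.3},
  {"travel": [0,0,0],"rot": [0,0,0],"hand": 0.3},
  {"travel": [0,0,0],"rot": [0,0,0],"hand": 0.3},
])

```text
clock: 42.5
position: [374.0, 297.2, 157.1]
ee_rot: [-0.706, 0.708, 0.001, 0.001]
contact_force: [0.2, -0.3, -3.2]
gripper_width: 53.1
grasp_force: 64.5
```

Call:
servo_tool([
  {"travel": [0,0,0.016],"rot": [0,0,0],"hand": 0.3},
  {"travel": [0,0,0.016],"rot": [0,0,0],"hand": 0.3},
  {"travel": [0,0,0.012],"rot": [0,0,0],"hand": 0.3},
  {"travel": [0,0,0.006],"rot": [0,0,0],"hand": 0.3},
  {"travel": [0,0,0],"rot": [0,0,0],"hand": 0.3},
  {"travel": [0,0,0],"rot": [0,0,0],"hand": 0.3},
])

```text
clock: 43.0
position: [374.3, 297.0, 144.8]
ee_rot: [-0.706, 0.708, 0.001, 0.001]
contact_force: [0.3, -0.5, -3.2]
gripper_width: 53.3
grasp_force: 64.5
```

Call:
servo_tool([
  {"travel": [0,0,0.004],"rot": [0,0,0],"hand": 0.3},
  {"travel": [0,0,0.004],"rot": [0,0,0],"hand": 0.3},
  {"travel": [0,0,0],"rot": [0,0,0],"hand": 0.3},
  {"travel": [0,0,0],"rot": [0,0,0],"hand": 0.3},
])

```text
clock: 43.33
position: [374.5, 297.2, 144.1]
ee_rot: [-0.706, 0.708, 0.001, 0.002]
contact_force: [-2.5, -1.7, 5.5]
gripper_width: 53.1
grasp_force: 65.6
```

The bail rests on the prongs with the same contact as before. Releasing and backing off.

Call:
servo_tool([
  {"travel": [0,0,0],"rot": [0,0,0],"hand": 1},
  {"travel": [0,0,0],"rot": [0,0,0],"hand": 1},
  {"travel": [0,0,0],"rot": [0,0,0],"hand": 1},
  {"travel": [0,0,0],"rot": [0,0,0],"hand": 1},
  {"travel": [0,0,-0.04],"rot": [0,0,0],"hand": 1},
  {"travel": [0,0,-0.08],"rot": [0,0,0],"hand": 1},
  {"travel": [0,0,-0.12],"rot": [0,0,0],"hand": 1},
  {"travel": [0,0,-0.12],"rot": [0,0,0],"hand": 1},
  {"travel": [0,0,-0.12],"rot": [0,0,0],"hand": 1},
  {"travel": [0,0,0],"rot": [0,0,0],"hand": 1},
])

```text
clock: 44.17
position: [376.7, 299.1, 269.3]
ee_rot: [-0.707, 0.708, 0.001, 0.008]
contact_force: [0.5, 0.2, 0.2]
gripper_width: 85.4
grasp_force: 0.0
```

Call:
servo_tool([
  {"travel": [0.12,0,-0.04],"rot": [0,0,0],"hand": 1},
  {"travel": [0.12,0,-0.04],"rot": [0,0,0],"hand": 1},
  {"travel": [0.12,0,0],"rot": [0,0,0],"hand": 1},
  {"travel": [0.12,0,0],"rot": [0,0,0],"hand": 1},
  {"travel": [0.12,0,0],"rot": [0,0,0],"hand": 1},
  {"travel": [0,0,0],"rot": [0,0,0],"hand": 1},
  {"travel": [0,0,0],"rot": [0,0,0],"hand": 1},
  {"travel": [0,0,0],"rot": [0,0,0],"hand": 1},
])

```text
clock: 44.83
position: [374.0, 146.8, 282.4]
ee_rot: [-0.706, 0.708, 0.001, 0.002]
contact_force: [-0.4, 0.3, -0.8]
gripper_width: 85.3
grasp_force: 0.0
```

```bash
python3 - <<'E'
from h import *
print(sensors.read_state()["clock"],sensors.read_state()["position"])
for n in("scene","side"):
    im,d=get_image(n);np.savez(f"pics/{n}3.npz",im=im,d=d);P=cloud(n,d).reshape(-1,3);c=im.reshape(-1,3).astype(int);H,S,V=[x.reshape(-1) for x in cv2.split(cv2.cvtColor(im,cv2.COLOR_RGB2HSV))]
    for hx in(374,510):
        m=(abs(P[:,0]-hx)<35)&(P[:,2]>110)&(P[:,2]<180)
        w=P[m&(c.min(1)>110)&(abs(P[:,1]-275)<14)];bt=P[m&(P[:,1]<325)&(P[:,1]>260)]
        print(n,hx,"dial",len(w),w.mean(0).round(1) if len(w) else "","boot",np.percentile(bt,[3,97],axis=0).round(0).tolist(),len(bt))
    y=P[(H>18)&(H<33)&(S>110)&(V>100)&(P[:,0]>580)&(P[:,0]<690)&(abs(P[:,1])<80)];print(" bushings z",np.percentile(y[:,2],[50,90]).round(1) if len(y) else 0,len(y))
    a=np.load(f"pics/{n}0.npz");D=(abs(im.astype(int)-a["im"]).max(-1)>60).astype(np.uint8);D=cv2.morphologyEx(D,cv2.MORPH_OPEN,np.ones((3,3)))
    N,lab,st,ce=cv2.connectedComponentsWithStats(D);print([(ce[i].round().astype(int).tolist(),int(st[i,4])) for i in range(1,N) if st[i,4]>20])
E
```

```text
44.8333 [373.99035519 146.84001841 282.39131207]
scene 374 dial 69 [377.  273.2 153.5] boot [[353.0, 271.0, 123.0], [404.0, 307.0, 179.0]] 242
scene 510 dial 93 [510.8 270.6 154.5] boot [[486.0, 268.0, 123.0], [538.0, 305.0, 179.0]] 269
 bushings z [60.4 63.7] 98
[([214, 11], 653), ([289, 19], 1639), ([371, 5], 243), ([365, 44], 375), ([194, 72], 631), ([296, 54], 42), ([218, 65], 169), ([348, 57], 59), ([379, 54], 21), ([275, 60], 30), ([285, 94], 633), ([227, 85], 188), ([214, 100], 33), ([195, 115], 223), ([216, 115], 239), ([355, 118], 252), ([281, 138], 838), ([365, 130], 46), ([315, 138], 64), ([241, 141], 84), ([253, 142], 77), ([334, 160], 99), ([272, 171], 886), ([318, 182], 301), ([303, 195], 206), ([251, 200], 317), ([326, 198], 64), ([317, 208], 47), ([194, 223], 197), ([288, 227], 217), ([161, 231], 146), ([268, 231], 226), ([169, 239], 24)]
side 374 dial 0  boot [[347.0, 276.0, 124.0], [398.0, 311.0, 180.0]] 271
side 510 dial 7 [511.4 275.  139.2] boot [[482.0, 273.0, 124.0], [530.0, 300.0, 165.0]] 73
 bushings z [63.2 66.9] 252
[([61, 164], 10658), ([75, 96], 65), ([30, 108], 45), ([145, 142], 1190), ([132, 168], 36), ([149, 171], 25), ([242, 186], 410), ([153, 189], 50), ([157, 240], 3592), ([124, 197], 97), ([303, 202], 53), ([310, 209], 49), ([94, 219], 57), ([218, 233], 274), ([284, 254], 213), ([3, 260], 48), ([316, 267], 225), ([34, 334], 2878), ([126, 303], 446), ([157, 305], 29), ([157, 319], 75), ([92, 348], 380), ([152, 341], 286), ([169, 345], 305), ([125, 360], 162), ([111, 373], 525), ([61, 372], 141), ([83, 381], 33), ([137, 382], 43)]
```

```bash
python3 -c "
from bench import *
print(job_done())"
```

```text
the job is handed in; nothing more can be done
None
```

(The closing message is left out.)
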